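# Address and start the rover kit's control box

## Robot

A 7-joint arm with a two-finger parallel gripper is mounted at the origin on the work surface. World frame = base frame: x ahead of the robot, y to its left, z up, the work surface at z = 0. Lengths are in m, angles in rad, forces in N, time in s.
With the tool pointing down it reaches from about 0.375 to 0.925 m from the base axis. Payload 3.1 kg.
Tool frame: the origin (TCP) lies between the finger pads; the fingertips stand 14 mm ahead of it and the grasp point (between the pads) lies 5 mm behind it; z points along the fingers, y is the direction in which the jaws open and shut (so a half turn about z gives the same grasp; the last joint's range is limited). The gripper opens to 85 mm and grips with 20 to 120 N. Pads are 22 mm wide; open, the fingers measure 114 mm over their backs; the gripper's body (76 mm by 85 mm) begins 54 mm behind the grasp point. The pads swing forward as they close: fully open they stand 13 mm farther back than shut.
Start: joints at [-1.391, 0.383, 0.044, 1.598, -0.018, 1.161, -0.05], TCP at [0.178, 0.625, 0.245] pointing down, gripper open.
Joint ranges: [-2.61, 2.61], [-0.41, 2.15], [-1.48, 1.57], [0, 2.5], [-1.57, 4.71], [0.05, 1.97], [-2.85, 2.85]. Speed limits (rad/s): [2.79, 2.79, 3.14, 3.14, 3.14, 3.14, 3.14].

## Interface

Orientations are given as a rotation vector (axis times angle).
In Python, from plant import env gives the robot as it stands.
- The arm moves only by the tool move_arm, never from a script. Its argument "moves" is a list of rows, each a list of 6 numbers: the shift along the tool's x, y, z in m, then the turn, a rotation vector about the tool's x, y, z in degrees. A call has 1 to 12 rows; each row shifts and turns the pose as measured when the row begins, along the tool's axes as they then stand; what a row does not reach is not made up. A row lasts 1/10 s, in which the tool goes at most 50 mm and 8.59 degrees, less where a joint would pass 70% of its speed; a pose out of reach is approached as far as the arm can. A call is refused whole if a number of a shift passes 0.05 or a number of a turn 8.59, either way. A call with a gripper value outside its range is refused whole. "jaw" is the opening, from -1 (shut) to 1 (fully open), set as the call begins (left out, the last holds). The fingers move at their own pace and stop on an object; "newtons" is the grip in N (left out, the last holds). Time passes only in rows, so rows that do not move let the fingers close. It gives the time, the measured TCP pose, the force and the opening at its end, in the units of the state.
- env.observe(): the state, without advancing time (a new reading comes with each control period).
- env.snapshot(name): name is "scene" or "top" or "wrist"; returns a dict with "pixels" (420x560x3 uint8, red, green, blue), "range_z" (420x560 float32, m along the optical axis (not along the pixel's ray), 0 where there is no reading), "K" (3x3 intrinsics, pixels), "rvec" (rotation vector, rad) and "tvec" (3), from world to camera coordinates, as OpenCV has them. Camera axes: x right, y down, z forward; pixel columns grow to the right and rows downward; lengths in m; the calibration is good to about 2 mm. A picture is of the moment at which its call begins.
- env.job_done(): hands the job in, once; it reports no verdict.
The state is a dict: "time": time; "q": joint angles; "qd": joint speeds; "tau": joint torques, N m; "tcp_pos": TCP position; "tool_rot": TCP orientation; "ft_force": force on the tool from outside, world axes, zero at the start; "torque": the same for the moment, N m; "finger_gap": opening from 0.0 (shut) to 1.0 (fully open).
Only numpy, scipy, OpenCV 4.12 (cv2) and the standard library are available. Lean on these libraries where they do the work, as an engineer would, in place of code of your own. Each camera call takes 0.05 s, during which the arm holds its last target.

## Task

Set the rover kit's blue control box to its address and start it. Draw the yellow stylus out of its sheath by its exposed end, lay it on the desk, take it again by its thick handle and, with its thin tip and not your fingers, flip the orange rocker over to the far side of the box, leaving the white rockers and the loose kit parts as they are; then lay the stylus flat on the desk and let go. After that press the red selector fully down against its spring, keep it down while you turn it anticlockwise from the white dot to the green dot (never force it round unpressed), and let it spring up there.

Things in the scene. Friction and masses are not known exactly. Their poses are not given: they have to be found in the camera images.
- control_box: blue box fixed to the desk, 130 mm (x) by 210 mm (y), 45 mm high; origin at the centre of its underside on the desk; its x axis points to its back, away from the robot, y to its left, z up. The row of four rockers, along y at 14 mm spacing, is 35 mm in front of its middle (box x = -35 mm, 30 mm behind the front edge), at box y = 25, 39, 53 and 67 mm; which place the orange one has varies. The red selector is at box x = -5, y = -50 mm.
- rocker_orange (a joint): the orange rocker: the rocker lever is 6 x 6 mm thick and 24 mm long, its pivot level with the box's top face; joint value 0 rad: leaning 0.45 rad towards the box's front (its -x side), 0.9 rad: leaning 0.45 rad towards the back; it stays where it is left (moving it takes about 2 N at 15 mm above the pivot). It starts towards the front; flipped means at least 0.75 rad
- rocker_orange_pivot (a point): the orange rocker's pivot, on its centre line, level with the box's top face (45 mm above the desk); x axis: the way the lever must be pushed
- rocker_orange_tip (a point): the free end of the orange rocker, 24 mm along the lever from its pivot
- selector_press (a joint): how far the red selector is pressed, m: 0 up, 0.008 fully down; spring force about 5 N at the top, 10 N at the bottom
- selector_turn (a joint): turn of the red selector, rad, anticlockwise seen from above: 0 at the white dot (start), 1.22 at the green dot; stops at -0.09 and 1.31. Within 0.1 rad of either dot it can spring up and is then locked against turning; pressed more than 5 mm it turns freely (0.04 N m of friction). Let go between the dots it stays half down
- selector_grip (a point): centre of the selector's grip bar (40 mm long, 12 mm wide, 22 mm tall), on its turning axis. The bar stands on a round skirt, 44 mm across and 8 mm thick, whose top is 11 mm below this point and whose underside is 10 mm above the box's top when up. The x axis lies along the bar (white line on its -x end), along the box's x when the turn is 0; it turns and sinks with the selector
- stylus_handle (a point): centre of the stylus's thick yellow handle, a square bar 80 mm long and 16 x 16 mm; x axis towards the tip. From the handle's end at x = 40 mm a steel shank 10 x 10 mm runs to 62 mm and a thin white tip 6 x 6 mm to 76 mm, all on one axis. 35 g. At the start the handle lies in the sheath with 4 mm of it and all of shank and tip sticking out; lying on the desk this point is 8 mm up
- stylus_tip (a point): the end of the stylus's thin tip
- sheath_mouth (a point): centre of the mouth of the blue sheath, a fixed sleeve 80 mm long, 28 mm wide and 33 mm high (32 mm wide at its foot) that holds the stylus handle with 1.7 mm of play each side, its axis 18 mm above the desk; x axis out of the mouth, the way to pull
- rocker_a_tip (a point): free end of a white rocker, made as the orange one; leave it as it is
- rocker_b_tip (a point): free end of a second white rocker, leave it as it is (this one starts towards the back)
- rocker_c_tip (a point): free end of a third white rocker, leave it as it is
- wheel_mid (a point): centre of a loose road wheel lying flat, black tyre and red hub, 64 mm across, 24 mm high; not to be disturbed
- gear_mid (a point): centre of a loose yellow gear lying flat, 56 mm across, 8 mm high; not to be disturbed
- battery_mid (a point): centre of a loose black battery pack, 62 x 34 x 18 mm; not to be disturbed

How it is judged:
On the way, in this order (a step that is already met when the one before it is completed fails the run):
1. the stylus is out of the sheath, lying flat on the desk, let go (height (world z) of stylus_handle below 0.014 m and angle between stylus_handle's own x axis and vertical between 1.45 and 1.69 rad and contact force between the fingers and stylus below 0.1 N and linear speed of stylus below 0.02 m/s and horizontal distance between stylus_handle and sheath_mouth above 0.05 m), for 0.2 s.
2. the orange rocker is flipped to the far side with the stylus tip, the stylus held by its handle (value of joint rocker_orange above 0.75 rad and contact force between the fingers and stylus above 1 N and contact force between stylus and rocker_orange above 0.1 N and x of the grasp point in the frame of stylus_handle below 0.04 m and distance between the grasp point and stylus_handle below 0.05 m).
3. the stylus lies flat on the desk again, let go (all of step 1), for 0.2 s.
4. the selector is pressed fully down at the white dot (value of joint selector_press above 0.0065 m and value of joint selector_turn below 0.25 rad).
At the end, for the whole second after the job is handed in: The selector stands up (pressed less than 1.5 mm) at the green dot (1.22 +- 0.12 rad), the orange rocker is over to the far side (at least 0.75 rad), and the stylus lies flat on the desk (within 0.12 rad of level, handle centre below 14 mm), still, out of the sheath and let go (all of step 3 and value of joint selector_turn between 1.1 and 1.34 rad and value of joint selector_press below 0.0015 m and value of joint rocker_orange above 0.75 rad); the robot touches nothing.
It fails at once if a white rocker was moved (its end by more than 5 mm) (distance of any of rocker_a_tip, rocker_b_tip, rocker_c_tip from where it was at the start of the episode above 0.005 m).
It fails at once if the orange rocker was touched with the fingers (contact force between the fingers and rocker_orange above 0.5 N).
It fails at once if the selector was turned without being pressed (value of joint selector_turn between 0.3 and 0.92 rad and value of joint selector_press below 0.003 m).
It fails at once if the loose wheel, gear or battery pack was disturbed (moved more than 20 mm) (distance of any of wheel_mid, gear_mid, battery_mid from where it was at the start of the episode above 0.02 m).
It also fails if it takes over 67 s, if anything falls off the work surface, if the arm or the gripper's body presses on something with over 40 N, if the wrist force passes 120 N, or if a joint passes its speed limit or range.

## Working session

There is one attempt and no reset: what is moved stays moved. The work goes in short steps, Python scripts to look and compute and a tool call to move; the robot and the scene stay as the last step left them, time stands still between calls to the robot, and variables do not carry over. Pictures are saved under pics/ and viewed, and the job is handed in when it is done.

Besides the shell and the picture viewer there is one more tool, called as name([rows], argument=value, ...), one row to a line, values as JSON. move_arm: Moves the arm, as the interface text tells. Its arguments: {"type":"object","properties":{"moves":{"type":"array","items":{"type":"array","items":{"type":"number"}}},"jaw":{"type":"number"},"newtons":{"type":"number"}},"required":["moves"]}

```bash
ls; mkdir -p pics; cat > h.py <<'E'
import numpy as np, cv2
from scipy.spatial.transform import Rotation as R
from plant import env
def save(s,n): cv2.imwrite(f'pics/{n}.png',s['pixels'][:,:,::-1])
def pts(s):
    z=s['range_z'];K=s['K'];v,u=np.mgrid[:z.shape[0],:z.shape[1]]
    c=np.stack([(u-K[0,2])/K[0,0]*z,(v-K[1,2])/K[1,1]*z,z],-1)
    Rm=R.from_rotvec(np.ravel(s['rvec'])).as_matrix()
    return (c-np.ravel(s['tvec']))@Rm
def ray(s,u,v,h):
    Rm=R.from_rotvec(np.ravel(s['rvec'])).as_matrix();t=np.ravel(s['tvec'])
    d=Rm.T@np.linalg.solve(s['K'],[u,v,1.]);o=-Rm.T@t
    return o+d*(h-o[2])/d[2]
def st():
    o=env.observe();np.set_printoptions(precision=4,suppress=True)
    print({k:np.round(v,4) for k,v in o.items() if k not in('qd','tau')})
    print(R.from_rotvec(o['tool_rot']).as_matrix()); return o
E
python3 - <<'E'
from h import *
import pickle
d={}
for n in ['scene','top','wrist']:
    s=env.snapshot(n);save(s,n+'0');d[n]=s
pickle.dump(d,open('s0.pkl','wb'))
st()
E
```

```text
pics
{'time': np.float64(0.15), 'q': array([-1.3908,  0.3837,  0.0438,  1.5992, -0.0179,  1.1612, -0.0499]), 'tcp_pos': array([0.178 , 0.6244, 0.2442]), 'tool_rot': array([-0.4348, -3.1112,  0.0033]), 'ft_force': array([0.0623, 0.0972, 0.8072]), 'torque': array([0.0323, 0.0346, 0.0272]), 'finger_gap': np.float64(0.9983)}
[[-0.9617  0.2741 -0.0005]
 [ 0.2741  0.9617 -0.0021]
 [-0.0001 -0.0021 -1.    ]]
```

View pics/scene0.png

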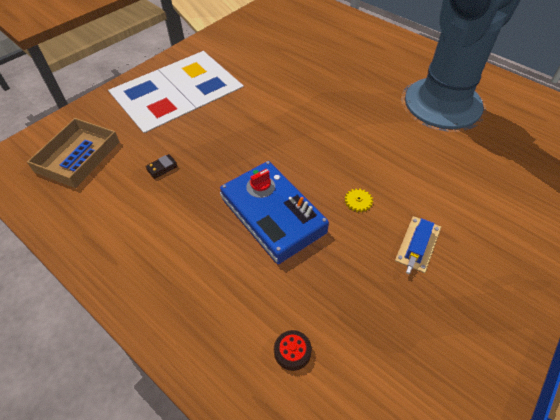

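View pics/top0.png

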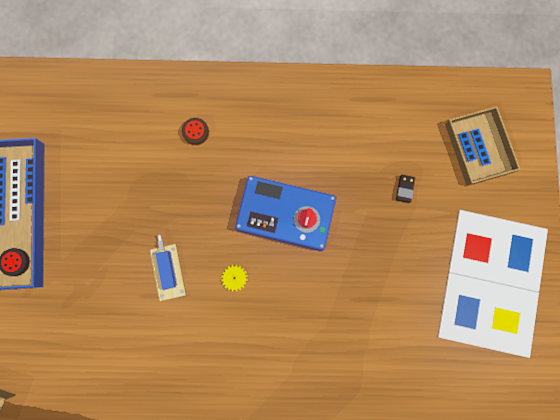

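View pics/wrist0.png

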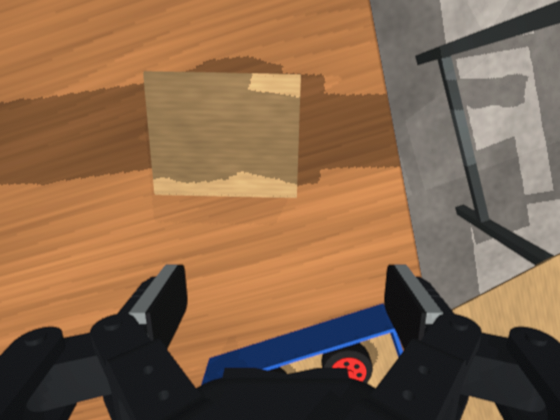

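The top view shows the box at about (286,213), rockers near (263,222), selector at (307,218), sheath at (167,272) with the stylus end at (160,242), gear at (234,278), wheel at (195,131) and battery at (405,188). Next I'll measure them.

```bash
python3 - <<'E'
from h import *
import pickle
d=pickle.load(open('s0.pkl','rb'))
np.set_printoptions(precision=4,suppress=True)
for n in ['top','scene']:
    s=d[n];P=pts(s);print(n,'K',s['K'][0,0], 'cam', -R.from_rotvec(np.ravel(s['rvec'])).as_matrix().T@np.ravel(s['tvec']))
    hsv=cv2.cvtColor(s['pixels'],cv2.COLOR_RGB2HSV)
    H,S,V=hsv[...,0].astype(int),hsv[...,1],hsv[...,2]
    blue=((H>105)&(H<125)&(S>150)&(V>80)).astype(np.uint8)
    red=(((H<5)|(H>174))&(S>190)&(V>120)).astype(np.uint8)
    yel=((H>22)&(H<35)&(S>190)&(V>120)).astype(np.uint8)
    for nm,m in [('blue',blue),('red',red),('yel',yel)]:
        k,l,stt,c=cv2.connectedComponentsWithStats(m)
        for i in range(1,k):
            if stt[i,4]>25:
                p=P[l==i]; rc=cv2.minAreaRect(np.argwhere(l==i)[:,::-1].astype(np.float32))
                print(nm,stt[i],c[i],'med',np.median(p,0),'z95',np.percentile(p[:,2],95))
s=d['top'];P=pts(s)
for u,v in [(405,188),(195,131),(234,278),(160,242)]: print(u,v,P[v,u])
# box top
top=(abs(P[...,2]-0.045)<0.006)
hsv=cv2.cvtColor(s['pixels'],cv2.COLOR_RGB2HSV)
m=np.zeros(top.shape,np.uint8);m[165:260,220:350]=top[165:260,220:350]
q=P[m>0][:,:2]
r=cv2.minAreaRect((q*1000).astype(np.float32));print(r,cv2.boxPoints(r),np.median(P[m>0][:,2]))
img=s['pixels'][160:310,130:350,::-1]
cv2.imwrite('pics/topcrop.png',cv2.resize(img,None,fx=3.5,fy=3.5,interpolation=cv2.INTER_CUBIC))
s=d['scene'];img=s['pixels'][150:290,210:450,::-1]
cv2.imwrite('pics/scenecrop.png',cv2.resize(img,None,fx=3.3,fy=3.3,interpolation=cv2.INTER_CUBIC))
E
```

```text
top K 533.3016048098626 cam [ 0.391  -0.0648  1.2431]
blue [458 132  19  29 145] [466.9103 145.8414] med [ 0.7425 -0.5267  0.0112] z95 0.015373837336036584
blue [472 134  11   9  32] [477.4062 138.9062] med [ 0.7599 -0.5522  0.0121] z95 0.01552718775506223
blue [  0 139  42 150 573] [ 29.1728 207.267 ] med [0.6032 0.4839 0.0485] z95 0.05337195352395477
blue [476 143  12  14  56] [481.1786 149.9643] med [ 0.7322 -0.5603  0.0116] z95 0.015040778745132983
blue [480 156  11   9  36] [485.2222 160.3889] med [ 0.7075 -0.5698  0.0112] z95 0.014905380656338927
blue [  0 158   5  67 222] [  2.2432 190.1306] med [0.6153 0.5696 0.0079] z95 0.012411597316967666
blue [ 236  176  100   74 3414] [286.3368 211.8032] med [ 0.5767 -0.0972  0.0447] z95 0.04873841665272378
blue [508 235  24  36 654] [519.7569 252.7676] med [ 0.4896 -0.6431  0.0029] z95 0.007061220491903966
blue [156 251  19  38 306] [163.8725 268.5033] med [0.4403 0.1781 0.0326] z95 0.036422924805936084
red [185 121  19  18 205] [194.3366 129.3415] med [0.7649 0.1238 0.0257] z95 0.030444753542449434
red [298 209  18  18 105] [307.1429 2
[... 1364 characters left out ...]
81.8021] med [ 0.559  -0.1377  0.0653] z95 0.08688692660554795
red [279 334  27  27 482] [292.3838 347.3112] med [0.7637 0.1219 0.0269] z95 0.029972227634469634
yel [183  63  23  14 175] [193.8514  69.64  ] med [ 0.3326 -0.6041  0.005 ] z95 0.0077359962706794625
yel [345 189  28  23 480] [358.2729 199.6979] med [0.4208 0.0197 0.009 ] z95 0.011424745095838913
405 188 [ 0.6363 -0.375   0.0147]
195 131 [0.7609 0.1221 0.0267]
234 278 [0.4194 0.0206 0.0114]
160 242 [0.4975 0.1912 0.0235]
((568.8007202148438, -94.41357421875), (209.6523895263672, 130.37652587890625), 77.46482849121094) [[ 482.415  -182.5926]
 [ 609.6837 -210.8894]
 [ 655.1865   -6.2345]
 [ 527.9177   22.0623]] 0.044901075571112066
```

View pics/topcrop.png

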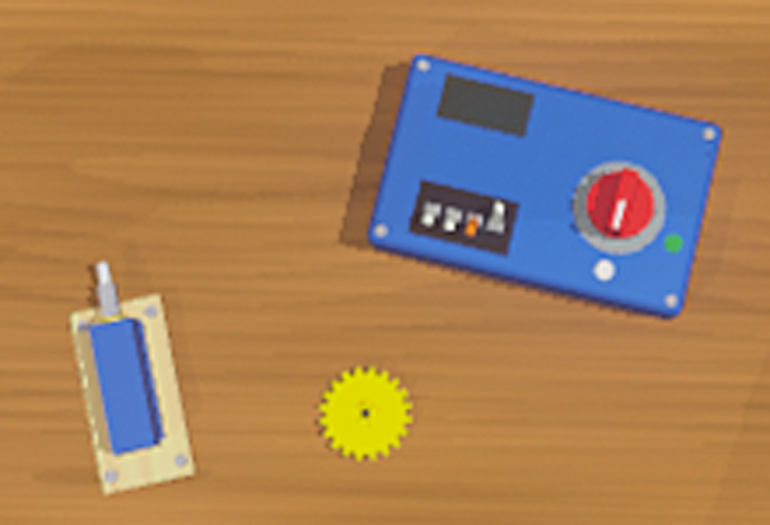

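View pics/scenecrop.png

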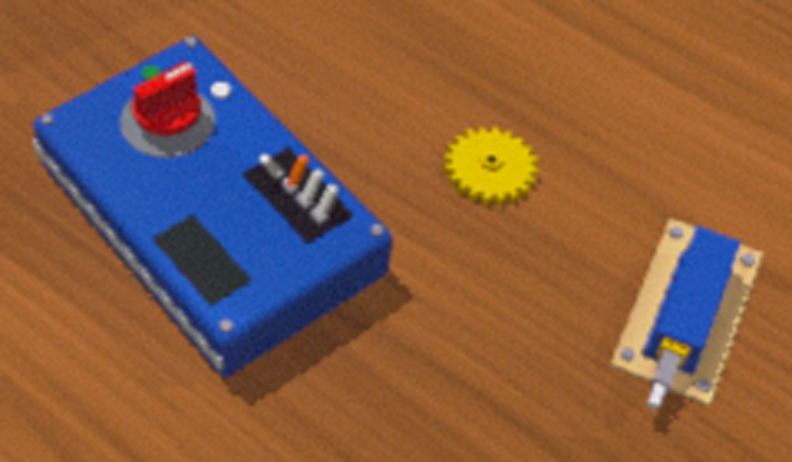

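```bash
python3 - <<'E'
from h import *
import pickle
d=pickle.load(open('s0.pkl','rb'))
np.set_printoptions(precision=4,suppress=True)
for n,(u0,u1,v0,v1) in {'top':(145,195,230,305),'scene':(390,450,210,285)}.items():
    s=d[n];P=pts(s)[v0:v1,u0:u1].reshape(-1,3)
    for lo,hi in [(.028,.038)]:
        m=(P[:,2]>lo)&(P[:,2]<hi);r=cv2.minAreaRect((P[m,:2]*1000).astype(np.float32));print(n,m.sum(),r,cv2.boxPoints(r).tolist(),np.median(P[m,2]))
    m=(P[:,2]>.012)&(P[:,2]<.028)&(P[:,0]>.483);print(P[m][:40])
# selector and orange
for n,(u0,u1,v0,v1) in {'top':(235,335,175,250),'scene':(220,330,160,260)}.items():
    s=d[n];P=pts(s);hsv=cv2.cvtColor(s['pixels'],cv2.COLOR_RGB2HSV)
    m=np.zeros(P.shape[:2],bool);m[v0:v1,u0:u1]=1
    o=m&(hsv[...,0]>5)&(hsv[...,0]<18)&(hsv[...,1]>150)
    print(n,'orange',P[o])
    k=m&(P[...,2]>.080);r=cv2.minAreaRect((P[k][:,:2]*1000).astype(np.float32));print('bar',k.sum(),P[k].mean(0),r)
E
```

```text
top 465 ((434.5555114746094, 175.73898315429688), (85.73646545410156, 28.753293991088867), 14.401327133178711) [[389.4586486816406, 179.00201416015625], [396.6099548339844, 151.1522216796875], [479.6523742675781, 172.4759521484375], [472.5010681152344, 200.32574462890625]] 0.03266161498757585
[[0.5136 0.1922 0.0228]
 [0.5117 0.1977 0.0181]
 [0.5112 0.1942 0.0236]
 [0.5115 0.1926 0.0205]
 [0.509  0.1968 0.0214]
 [0.5094 0.1952 0.0183]
 [0.5088 0.1916 0.0245]
 [0.5099 0.1915 0.0141]
 [0.5067 0.1942 0.0224]
 [0.5064 0.1911 0.0261]
 [0.5075 0.1912 0.015 ]
 [0.5045 0.1942 0.0217]
 [0.5047 0.1923 0.0201]
 [0.505  0.1907 0.0166]
 [0.5017 0.1931 0.0266]
 [0.5021 0.1916 0.0228]
 [0.5025 0.1901 0.0191]
 [0.4996 0.1933 0.0249]
 [0.5    0.1919 0.021 ]
 [0.4999 0.1892 0.0227]
 [0.5    0.1871 0.0217]
 [0.4972 0.1954 0.0252]
 [0.4974 0.1933 0.0244]
 [0.4975 0.1912 0.0235]
 [0.4978 0.1895 0.0208]
 [0.4978 0.1872 0.0209]
 [0.4949 0.1952 0.0255]
 [0.4952 0.1934 0.0231]
 [0.4952 0.191  0.024 ]
 [0.495  0.1882 0.0266]
 [0.495  0.1859 0.0267]
 [0.496  0.186  0.0151]
 [0.4927 0.1928 0.0257]
 [0.4927 0.190
[... 1339 characters left out ...]
7]
 [0.4972 0.1887 0.0233]
 [0.4981 0.1905 0.0266]
 [0.4947 0.1915 0.0231]]
top orange [[ 0.6612  0.0261  0.0065]
 [ 0.6632  0.0243 -0.0028]
 [ 0.6633  0.022  -0.0027]
 ...
 [ 0.4871 -0.0185  0.0019]
 [ 0.4873 -0.0208  0.0001]
 [ 0.4904 -0.1885  0.0004]]
bar 119 [ 0.5233 -0.1278  0.299 ] ((480.07513427734375, -110.89672088623047), (15.22360610961914, 199.96847534179688), 66.9949951171875)
scene orange [[ 0.5285 -0.2973  0.0025]
 [ 0.5259 -0.297   0.0006]
 [ 0.5255 -0.2937  0.0025]
 ...
 [ 0.5774  0.0547  0.0006]
 [ 0.5762  0.0562  0.0007]
 [ 0.5745  0.0575 -0.    ]]
bar 166 [ 0.6803 -0.0135  0.2882] ((756.615966796875, 52.53466796875), (593.14404296875, 37.01541519165039), 44.08979415893555)
```

move_arm([
  [-0.035,-0.0277,0.007,0,0,0],
  [-0.035,-0.0277,0.007,0,0,0],
  [-0.035,-0.0277,0.007,0,0,0],
  [-0.035,-0.0277,0.007,0,0,0],
  [-0.035,-0.0277,0.007,0,0,0],
  [-0.035,-0.0277,0.007,0,0,0],
  [-0.035,-0.0277,0.007,0,0,0],
  [-0.035,-0.0277,0.007,0,0,0],
  [-0.035,-0.0277,0.007,0,0,0],
  [-0.035,-0.0277,0.007,0,0,0],
  [-0.035,-0.0277,0.007,0,0,0],
  [-0.035,-0.0277,0.007,0,0,0],
])

```text
time: 1.35
tcp_pos: [0.4955, 0.184, 0.153]
tool_rot: [-0.402, -3.11, -0.005]
ft_force: [1.0, 0.4, 0.2]
finger_gap: 1.001
```

move_arm([
  [0,0,0,0,0,-7.5],
  [0,0,0,0,0,-7.5],
  [0,0,0,0,0,-7.5],
  [0,0,0,0,0,-7.5],
])

```text
time: 1.75
tcp_pos: [0.4994, 0.1712, 0.1509]
tool_rot: [0.417, -3.107, 0.004]
ft_force: [-0.6, 0.5, 0.3]
finger_gap: 0.999
```

```bash
cat >> h.py <<'E'
def goto(p,yaw):
    """print tool-frame shift to world point p and turn about tool z (deg) so tool x heads yaw deg"""
    o=env.observe();M=R.from_rotvec(o['tool_rot']).as_matrix()
    y=np.degrees(np.arctan2(M[1,0],M[0,0]))
    Mt=np.array([[np.cos(np.radians(yaw)),np.sin(np.radians(yaw)),0],[np.sin(np.radians(yaw)),-np.cos(np.radians(yaw)),0],[0,0,-1]])
    print('t',round(float(o['time']),2),'tcp',np.round(o['tcp_pos'],4),'gap',round(float(o['finger_gap']),3),'yaw',round(y,2),'f',np.round(o['ft_force'],2))
    print('shift now-axes',np.round(M.T@(np.array(p)-o['tcp_pos']),4),'turn',np.round(np.degrees(R.from_matrix(M.T@Mt).as_rotvec()),2))
E
python3 - <<'E'
from h import *
s=env.snapshot('wrist');save(s,'w1')
import pickle;pickle.dump(s,open('w1.pkl','wb'))
goto([.4927,.189,.14],-165.96)
E
```

```text
t 1.8 tcp [0.4994 0.171  0.1508] gap 1.002 yaw -164.52 f [0.76 0.6  0.09]
shift now-axes [0.0016 0.0191 0.0108] turn [-0.11 -0.39  1.44]
```

View pics/w1.png

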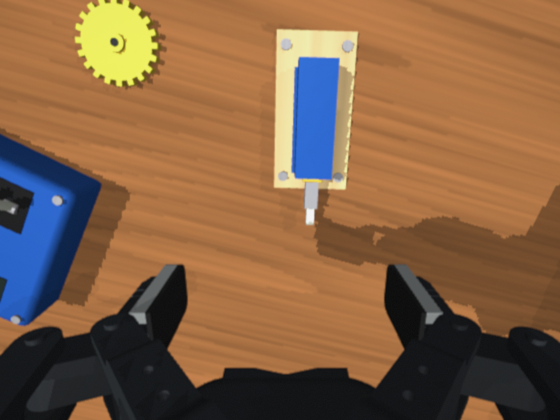

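The wrist view shows the sheath at (317,118), its mouth near (314,180), and the stylus shank and tip from (312,183) to (310,222). I'll measure the shank here.

```bash
python3 - <<'E'
from h import *
import pickle
s=pickle.load(open('w1.pkl','rb'));P=pts(s)
np.set_printoptions(precision=4,suppress=True)
def line(v0,v1,u0,u1,h):
    for v in range(v0,v1,5):
        row=s['pixels'][v,u0:u1].astype(int)
        hsv=cv2.cvtColor(s['pixels'][v:v+1,u0:u1],cv2.COLOR_RGB2HSV)[0]
        m=(hsv[:,1]<70)
        if m.any():
            us=np.where(m)[0]+u0; print(v,us.min(),us.max(),ray(s,(us.min()+us.max())/2,v,h),P[v,(us.min()+us.max())//2])
line(190,228,295,330,.017)
hsv=cv2.cvtColor(s['pixels'],cv2.COLOR_RGB2HSV)
m=((hsv[...,0]>105)&(hsv[...,0]<125)&(hsv[...,1]>120)&(P[...,2]>.028)&(P[...,2]<.038));m[:,:250]=0;m[:,360:]=0;m[200:]=0
r=cv2.minAreaRect((P[m][:,:2]*1000).astype(np.float32));print(r,np.median(P[m],0))
E
```

```text
190 305 318 [0.4847 0.1893 0.017 ] [0.4834 0.188  0.0235]
195 304 317 [0.4889 0.1897 0.017 ] [0.4882 0.1888 0.0206]
200 304 317 [0.4929 0.1909 0.017 ] [0.4919 0.1899 0.0214]
205 304 317 [0.4969 0.1921 0.017 ] [0.4955 0.1908 0.0227]
210 306 314 [0.5011 0.1929 0.017 ] [0.5003 0.1925 0.0197]
215 306 314 [0.5051 0.1941 0.017 ] [0.5042 0.1936 0.0201]
220 305 313 [0.5095 0.1945 0.017 ] [0.5086 0.1941 0.0197]
((432.32647705078125, 175.61831665039062), (82.88697814941406, 27.2458438873291), 13.958134651184082) [0.4294 0.1751 0.0317]
```

move_arm([
  [0.001,0.01,0.04,0,0,1.4],
  [0.001,0.009,0.04,0,0,0],
  [0,0,0,0,0,0],
  [0,0,0,0,0,0],
], jaw=0.0)

```text
time: 2.2
tcp_pos: [0.4947, 0.1894, 0.0711]
tool_rot: [0.37, -3.118, 0.002]
ft_force: [0.3, 1.0, 0.8]
finger_gap: 0.502
```

```bash
python3 - <<'E'
from h import *
goto([.4925,.190,.0255],-166)
E
```

```text
t 2.2 tcp [0.4947 0.1894 0.0711] gap 0.502 yaw -166.46 f [0.32 1.   0.77]
shift now-axes [0.0019 0.0011 0.0456] turn [-0.06 -0.1  -0.46]
```

move_arm([
  [0.002,0.001,0.02,0,0,0],
  [0,0,0.02,0,0,0],
  [0,0,0.005,0,0,0],
  [0,0,0,0,0,0],
  [0,0,0,0,0,0],
])

```text
time: 2.7
tcp_pos: [0.4996, 0.1909, 0.0339]
tool_rot: [-0.36, 3.109, 0.004]
ft_force: [-0.0, 0.1, -0.5]
finger_gap: 0.499
```

```bash
python3 - <<'E'
from h import *
goto([.4925,.190,.0255],-166)
s=env.snapshot('wrist');save(s,'w2')
E
```

```text
t 2.7 tcp [0.4996 0.1909 0.0339] gap 0.499 yaw -166.78 f [-0.03  0.07 -0.47]
shift now-axes [0.0072 0.0007 0.0084] turn [ 0.07  0.67 -0.78]
```

View pics/w2.png

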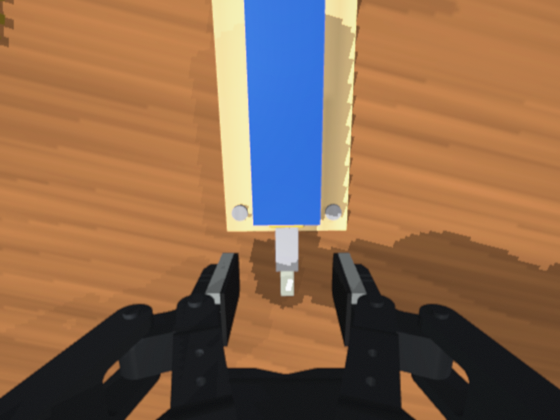

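The view shows the shank at (287,250), centred between the pads at (228,290) and (346,290). The TCP is 7 mm too far out and 8 mm too high, so I'll correct both and then close.

move_arm([
  [0.006,0.0005,0.006,0,0.4,-0.7],
  [0.002,0,0.003,0,0,0],
  [0,0,0,0,0,0],
  [0,0,0,0,0,0],
])

```text
time: 3.15
tcp_pos: [0.493, 0.1902, 0.0269]
tool_rot: [-0.381, 3.11, 0.006]
ft_force: [-0.3, -0.4, -0.1]
finger_gap: 0.5
```

```bash
python3 - <<'E'
from h import *
goto([.4925,.190,.0255],-166)
E
```

```text
t 3.15 tcp [0.493  0.1902 0.0269] gap 0.5 yaw -166.04 f [-0.27 -0.37 -0.09]
shift now-axes [ 0.0005 -0.0001  0.0014] turn [ 0.15  0.52 -0.04]
```

move_arm([
  [0,0,0.001,0,0,0],
  [0,0,0,0,0,0],
  [0,0,0,0,0,0],
  [0,0,0,0,0,0],
  [0,0,0,0,0,0],
  [0,0,0,0,0,0],
  [0,0,0,0,0,0],
], jaw=-1, newtons=40)

```text
time: 3.85
tcp_pos: [0.493, 0.1902, 0.0259]
tool_rot: [-0.381, 3.11, 0.006]
ft_force: [-0.1, 0.5, 0.8]
finger_gap: 0.1
```

```bash
python3 - <<'E'
from h import *
goto([.4925,.190,.0255],-166)
E
```

```text
t 3.85 tcp [0.493  0.1902 0.0259] gap 0.1 yaw -166.04 f [-0.11  0.53  0.76]
shift now-axes [ 0.0005 -0.0001  0.0004] turn [ 0.15  0.49 -0.04]
```

move_arm([
  [-0.01,0,0,0,0,0],
  [-0.01,0,0,0,0,0],
  [-0.01,0,0,0,0,0],
  [-0.01,0,0,0,0,0],
  [-0.01,0,0,0,0,0],
  [-0.01,0,0,0,0,0],
])

```text
time: 4.45
tcp_pos: [0.5554, 0.2058, 0.0259]
tool_rot: [-0.381, 3.111, 0.005]
ft_force: [-0.1, -0.2, -0.1]
finger_gap: 0.101
```

```bash
python3 - <<'E'
from h import *
goto(np.array([.4925,.190,.026])+.115*np.array([.97,.242,0]),-166)
E
```

```text
t 4.45 tcp [0.5554 0.2058 0.0259] gap 0.101 yaw -166.02 f [-0.15 -0.16 -0.06]
shift now-axes [-0.0501 -0.0001  0.0003] turn [ 0.14  0.45 -0.02]
```

move_arm([
  [-0.012,0,0,0,0,0],
  [-0.012,0,0,0,0,0],
  [-0.013,0,0,0,0,0],
  [-0.013,0,0,0,0,0],
  [0,0,0,0,0,0],
  [0,0,0,0,0,0],
])

```text
time: 5.05
tcp_pos: [0.6118, 0.2193, 0.0258]
tool_rot: [-0.38, 3.106, 0.005]
ft_force: [0.3, -0.3, -0.6]
finger_gap: 0.102
```

```bash
python3 - <<'E'
from h import *
goto(np.array([.4925,.190,.0185])+.115*np.array([.97,.242,0]),-166)
for n in ['wrist','scene']: save(env.snapshot(n),n+'3')
E
```

```text
t 5.05 tcp [0.6118 0.2193 0.0258] gap 0.102 yaw -166.05 f [ 0.29 -0.29 -0.59]
shift now-axes [0.0079 0.0004 0.0072] turn [ 0.11  0.7  -0.05]
```

View pics/wrist3.png

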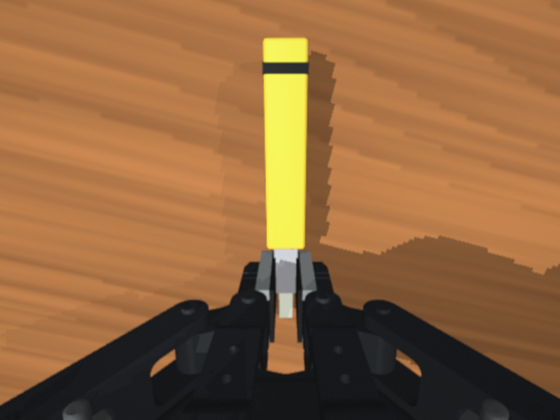

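View pics/scene3.png

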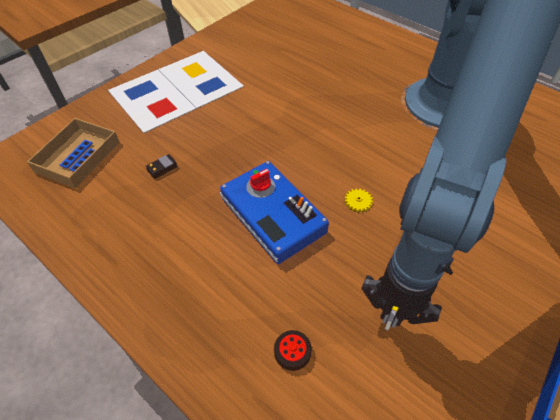

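The stylus is out and held by its shank at (286,285), with the whole yellow handle visible from (285,40) to (285,248). Next I'll lower it and let go.

move_arm([
  [0,0,0.004,0,0,0],
  [0,0,0.003,0,0,0],
  [0,0,0,0,0,0],
  [0,0,0,0,0,0],
])

```text
time: 5.55
tcp_pos: [0.609, 0.2189, 0.0178]
tool_rot: [-0.381, 3.109, 0.005]
ft_force: [0.3, -0.2, -0.4]
finger_gap: 0.098
```

```bash
python3 - <<'E'
from h import *
goto(np.array([.4925,.190,.0185])+.115*np.array([.97,.242,0]),-166)
s=env.snapshot('wrist');P=pts(s)
for v in range(60,250,30): print(v,np.round(P[v,285],4))
E
```

```text
t 5.55 tcp [0.609  0.2189 0.0178] gap 0.098 yaw -166.02 f [ 0.31 -0.17 -0.43]
shift now-axes [ 0.0051  0.0002 -0.0008] turn [ 0.12  0.53 -0.02]
60 [0.5227 0.1979 0.0172]
90 [0.5323 0.2003 0.0174]
120 [0.5424 0.2028 0.0169]
150 [0.553  0.2055 0.0169]
180 [0.5643 0.2083 0.0165]
210 [0.5761 0.2112 0.0168]
240 [0.5884 0.2143 0.0174]
```

move_arm([
  [0,0,0,0,0,0],
  [0,0,0,0,0,0],
  [0,0,0,0,0,0],
  [0,0,0,0,0,0],
  [0,0,-0.02,0,0,0],
  [0,0,-0.03,0,0,0],
  [0,0,-0.03,0,0,0],
  [0,0,-0.02,0,0,0],
  [0,0,0,0,0,0],
  [0,0,0,0,0,0],
], jaw=0)

```text
time: 6.6
tcp_pos: [0.6074, 0.2181, 0.1202]
tool_rot: [-0.381, 3.111, 0.004]
ft_force: [0.5, -0.2, -0.4]
finger_gap: 0.5
```

```bash
python3 - <<'E'
from h import *
s=env.snapshot('wrist');save(s,'w4');P=pts(s)
np.set_printoptions(precision=4,suppress=True)
hsv=cv2.cvtColor(s['pixels'],cv2.COLOR_RGB2HSV)
m=((hsv[...,0]>24)&(hsv[...,0]<34)&(hsv[...,1]>180)&(hsv[...,2]>140)).astype(np.uint8)
k,l,t,c=cv2.connectedComponentsWithStats(m);print(t)
i=1+np.argmax(t[1:,4]); q=P[l==i];q=q[q[:,2]>.01]
r=cv2.minAreaRect((q[:,:2]*1000).astype(np.float32));print(r,cv2.boxPoints(r),np.median(q,0))
goto([.5,.2,.1],-166)
E
```

```text
[[     0      0    560    420 235143]
 [   297     75      1      2      2]
 [   296    129      1      1      1]
 [   296    132      1      4      4]
 [   296    137      1     46     46]
 [   296    184      1      4      4]]
((570.1000366210938, 217.35446166992188), (31.409212112426758, 0.09213970601558685), 14.45280647277832) [[554.881  213.4795]
 [554.9039 213.3902]
 [585.3191 221.2294]
 [585.2961 221.3187]] [0.5698 0.2173 0.015 ]
t 6.65 tcp [0.6076 0.2182 0.1201] gap 0.496 yaw -166.03 f [-0.07  0.92 -0.3 ]
shift now-axes [0.1089 0.0083 0.0193] turn [ 0.1   0.42 -0.03]
```

View pics/w4.png

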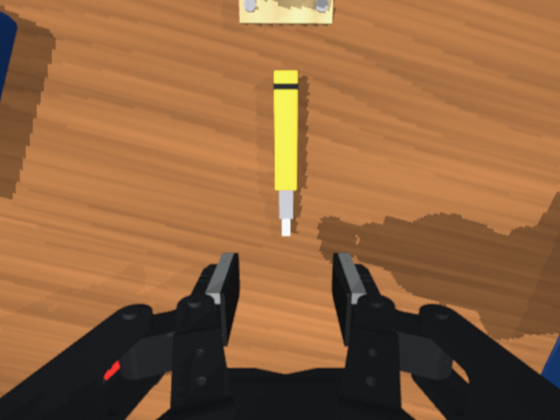

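The stylus lies flat: handle (286,71) to (286,190), tip at (286,235).

```bash
python3 - <<'E'
from h import *
np.set_printoptions(precision=4,suppress=True)
s=env.snapshot('wrist');P=pts(s)
hsv=cv2.cvtColor(s['pixels'],cv2.COLOR_RGB2HSV);print(s['pixels'][130,286],hsv[130,286])
m=((hsv[...,0]>22)&(hsv[...,0]<34)&(hsv[...,1]>150)&(hsv[...,2]>200)).astype(np.uint8);m[:60]=0
m=cv2.morphologyEx(m,cv2.MORPH_CLOSE,np.ones((13,3)))
k,l,t,c=cv2.connectedComponentsWithStats(m);i=1+np.argmax(t[1:,4]);print(t[i],c[i])
r=cv2.minAreaRect(np.argwhere(l==i)[:,::-1].astype(np.float32));b=cv2.boxPoints(r);print(r)
Q=np.array([ray(s,u,v,.016) for u,v in b]);print(Q,Q.mean(0),np.linalg.norm(Q-np.roll(Q,1,0),axis=1))
print(np.median(P[l==i],0))
C=Q.mean(0)
goto([C[0],C[1],.05],-166)
E
```

```text
[247 244  88] [ 29 164 247]
[ 274   70   24  120 2756] [285.5334 127.9536]
((285.5, 129.5), (119.0, 23.0), 90.0)
[[0.5177 0.1892 0.016 ]
 [0.5142 0.2035 0.016 ]
 [0.5899 0.2231 0.016 ]
 [0.5938 0.2074 0.016 ]] [0.5539 0.2058 0.016 ] [0.0782 0.0147 0.0782 0.0162]
[0.5502 0.2052 0.0152]
t 6.7 tcp [0.6071 0.218  0.1195] gap 0.501 yaw -166.03 f [ 0.52 -0.14 -0.04]
shift now-axes [0.055  0.0009 0.0691] turn [ 0.08  0.34 -0.03]
```

move_arm([
  [0.028,0.0005,0.02,0,0.3,0],
  [0.027,0.0005,0.02,0,0,0],
  [0,0,0.02,0,0,0],
  [0,0,0,0,0,0],
  [0,0,0,0,0,0],
])

```text
time: 7.2
tcp_pos: [0.5482, 0.2036, 0.0515]
tool_rot: [0.381, -3.11, 0.003]
ft_force: [0.1, 0.3, 0.0]
finger_gap: 0.496
```

```bash
python3 - <<'E'
from h import *
goto([.5540,.2058,.0175],-166)
E
```

```text
t 7.2 tcp [0.5482 0.2036 0.0515] gap 0.496 yaw -166.04 f [0.09 0.34 0.  ]
shift now-axes [-0.0064  0.0008  0.0339] turn [-0.06 -0.49 -0.04]
```

move_arm([
  [-0.007,0.0008,0.012,0,-0.4,0],
  [-0.001,0,0.012,0,0,0],
  [0,0,0.005,0,0,0],
  [0,0,0,0,0,0],
  [0,0,0,0,0,0],
])

```text
time: 7.7
tcp_pos: [0.5597, 0.2074, 0.0212]
tool_rot: [-0.381, 3.115, -0.001]
ft_force: [0.6, 0.1, 1.1]
finger_gap: 0.505
```

```bash
python3 - <<'E'
from h import *
goto([.5540,.2058,.0175],-166)
E
```

```text
t 7.7 tcp [0.5597 0.2074 0.0212] gap 0.505 yaw -166.06 f [0.57 0.05 1.07]
shift now-axes [ 0.0059 -0.0002  0.0037] turn [-0.05  0.18 -0.06]
```

move_arm([
  [0.004,0,0.0025,0,0,0],
  [0.001,0,0.0005,0,0,0],
  [0,0,0,0,0,0],
  [0,0,0,0,0,0],
])

```text
time: 8.1
tcp_pos: [0.5552, 0.2063, 0.0192]
tool_rot: [-0.38, 3.113, 0.0]
ft_force: [-0.2, 1.0, 0.8]
finger_gap: 0.499
```

move_arm([
  [0,0,0,0,0,0],
  [0,0,0,0,0,0],
  [0,0,0,0,0,0],
  [0,0,0,0,0,0],
  [0,0,0,0,0,0],
  [0,0,0,0,0,0],
], jaw=-1, newtons=50)

```text
time: 8.7
tcp_pos: [0.5556, 0.2065, 0.0198]
tool_rot: [-0.38, 3.112, 0.001]
ft_force: [-0.0, -0.5, 0.1]
finger_gap: 0.174
```

```bash
python3 - <<'E'
from h import *
goto([.5540,.2058,.0175],-166)
E
```

```text
t 8.7 tcp [0.5556 0.2065 0.0198] gap 0.174 yaw -166.06 f [-0.01 -0.48  0.12]
shift now-axes [ 0.0017 -0.0003  0.0023] turn [-0.01  0.36 -0.06]
```

move_arm([
  [0,0,-0.02,0,0,0],
  [0,0,-0.04,0,0,0],
  [0,0,-0.03,0,0,0],
  [0,0,0,0,0,6.6],
  [0,0,0,0,0,6.6],
  [0,0,0,0,0,6.6],
  [0,0,0,0,0,6.6],
  [0,0,0,0,0,0],
  [0,0,0,0,0,0],
])

```text
time: 9.6
tcp_pos: [0.5538, 0.2061, 0.1124]
tool_rot: [0.364, 3.117, 0.002]
ft_force: [0.0, 0.2, -0.7]
finger_gap: 0.17
```

```bash
cat >> h.py <<'E'
BO=np.array([.5688,-.0944]);BY=np.radians(-12.53)
def bx(x,y,z):
    c,s=np.cos(BY),np.sin(BY);return np.array([BO[0]+c*x-s*y,BO[1]+s*x+c*y,z])
def tobox(p):
    c,s=np.cos(BY),np.sin(BY);d=np.asarray(p)[...,:2]-BO;return np.stack([c*d[...,0]+s*d[...,1],-s*d[...,0]+c*d[...,1],np.asarray(p)[...,2]],-1)
E
python3 - <<'E'
from h import *
goto(bx(-.136,.039,.10),167.47)
save(env.snapshot('wrist'),'w5')
E
```

```text
t 9.6 tcp [0.5538 0.2061 0.1124] gap 0.17 yaw 166.67 f [ 0.04  0.23 -0.67]
shift now-axes [ 0.0527 -0.2518  0.0118] turn [ 0.09  0.19 -0.8 ]
```

View pics/w5.png

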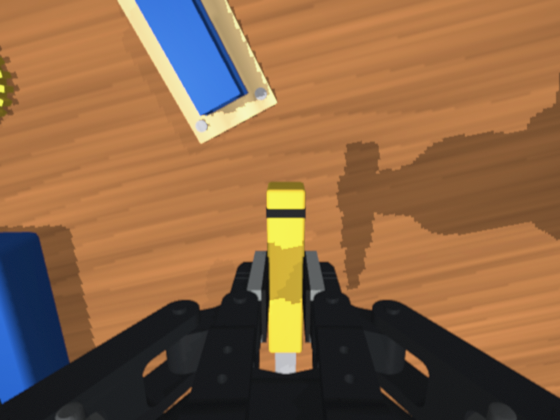

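The handle is held straight between the pads at (286,290), with its rear end at (286,190) and the shank at (286,362). Next I'll carry it in front of the box.

move_arm([
  [0.012,-0.042,0,0,0,-0.8],
  [0.012,-0.042,0,0,0,0],
  [0.012,-0.042,0,0,0,0],
  [0.012,-0.042,0,0,0,0],
  [0.005,-0.042,0,0,0,0],
  [0,-0.038,0,0,0,0],
  [0,0,0,0,0,0],
  [0,0,0,0,0,0],
  [0,0,0,0,0,0],
])

```text
time: 10.55
tcp_pos: [0.4467, -0.0293, 0.1108]
tool_rot: [0.313, 3.119, 0.01]
ft_force: [-0.3, 0.7, 0.4]
finger_gap: 0.169
```

```bash
python3 - <<'E'
from h import *
import pickle
goto(bx(-.136,.039,.074),167.47)
d={}
for n in ['scene','top']:
    s=env.snapshot(n);d[n]=s
    c=s['pixels'][160:290,210:400] if n=='scene' else s['pixels'][170:290,200:360]
    cv2.imwrite(f'pics/{n}6.png',cv2.resize(c[:,:,::-1],None,fx=4,fy=4,interpolation=cv2.INTER_CUBIC))
pickle.dump(d,open('s6.pkl','wb'))
E
```

```text
t 10.55 tcp [ 0.4467 -0.0293  0.1108] gap 0.169 yaw 168.53 f [-0.31  0.73  0.44]
shift now-axes [0.0029 0.0017 0.0368] turn [0.39 0.37 1.06]
```

View pics/scene6.png

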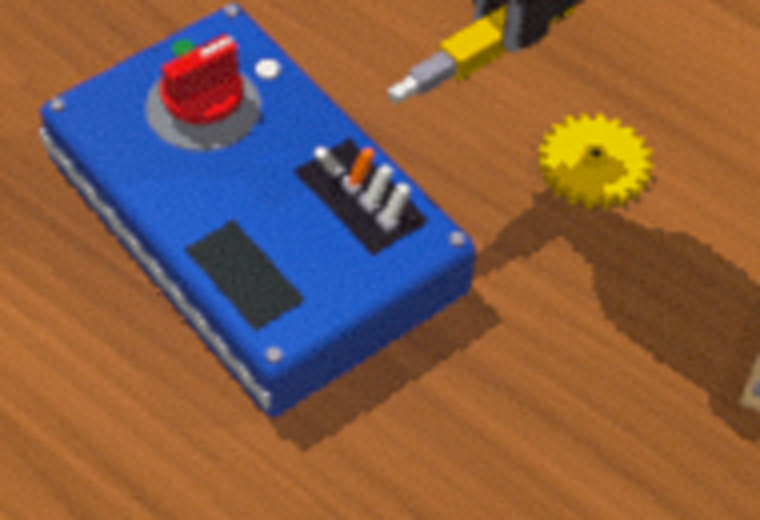

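View pics/top6.png

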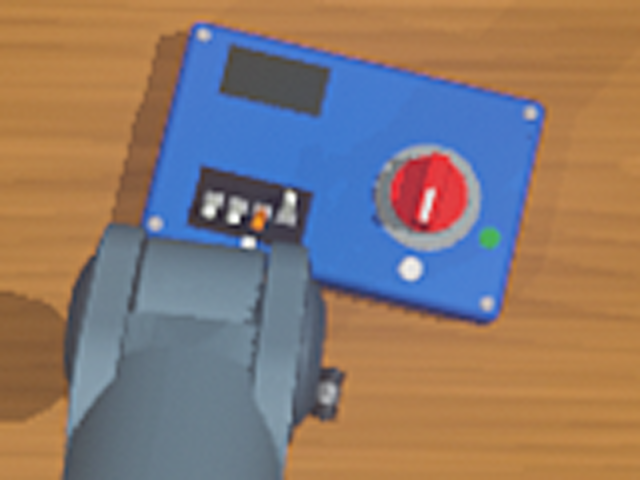

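In the top view the stylus tip is at (262,230) and the orange rocker at about (265,225). In the scene view the tip is just in front of the row. I'll triangulate both.

```bash
python3 - <<'E'
from h import *
import pickle
np.set_printoptions(precision=4,suppress=True)
d=pickle.load(open('s6.pkl','rb'))
def rayd(s,u,v):
    Rm=R.from_rotvec(np.ravel(s['rvec'])).as_matrix();t=np.ravel(s['tvec'])
    x=Rm.T@np.linalg.solve(s['K'],[u,v,1.]);return -Rm.T@t,x/np.linalg.norm(x)
def tri(a,b):
    (o1,d1),(o2,d2)=a,b
    A=np.stack([d1,-d2],1);k=np.linalg.lstsq(A,o2-o1,rcond=None)[0]
    p,q=o1+d1*k[0],o2+d2*k[1];return (p+q)/2,np.linalg.norm(p-q)
org={}
for n,(u0,u1,v0,v1) in {'top':(255,275,215,229),'scene':(290,310,190,210)}.items():
    s=d[n];px=s['pixels'].astype(int);h=cv2.cvtColor(s['pixels'],cv2.COLOR_RGB2HSV)
    m=np.zeros(h.shape[:2],bool);m[v0:v1,u0:u1]=1
    m&=(px[...,0]-px[...,2]>60)&(px[...,0]>120)&(h[...,0]<20)
    a=np.argwhere(m)[:,::-1];P=pts(s)[m];print(n,len(a),a.mean(0),a.tolist(),P[P[:,2].argmax()],np.median(P,0),tobox(np.median(P,0)));org[n]=rayd(s,*a.mean(0))
p,e=tri(org['top'],org['scene']);print('orange',p,e,tobox(p))
# stylus white tip
s=d['scene'];px=s['pixels'].astype(int);m=np.zeros(px.shape[:2],bool);m[172:190,300:325]=1;m&=px.min(-1)>150
P=pts(s);
for v in range(172,190):
    for u in range(300,330):
        if P[v,u,2]>.085 and P[v,u,2]<.125: print((u,v),px[v,u],tobox(P[v,u]))
s=d['top'];px=s['pixels'].astype(int)
print(px[226:236,256:270].min(-1))
for u,v in [(261.5,230.5),(262.5,230.5)]: print(tobox(ray(s,u,v,.099)))
E
```

```text
top 15 [264.4    224.4667] [[265, 222], [264, 223], [265, 223], [266, 223], [263, 224], [264, 224], [265, 224], [266, 224], [263, 225], [264, 225], [265, 225], [263, 226], [264, 226], [265, 226], [264, 227]] [ 0.5335 -0.0485  0.0682] [ 0.5384 -0.0462  0.0636] [-0.0401  0.0404  0.0636]
scene 98 [303.7041 195.9388] [[299, 190], [300, 190], [301, 190], [302, 190], [303, 190], [304, 190], [305, 190], [306, 190], [307, 190], [308, 190], [309, 190], [300, 191], [301, 191], [302, 191], [303, 191], [304, 191], [305, 191], [306, 191], [307, 191], [308, 191], [309, 191], [301, 192], [302, 192], [303, 192], [304, 192], [305, 192], [306, 192], [307, 192], [308, 192], [309, 192], [302, 193], [303, 193], [304, 193], [305, 193], [306, 193], [307, 193], [308, 193], [309, 193], [303, 194], [304, 194], [305, 194], [306, 194], [307, 194], [308, 194], [309, 194], [304, 195], [305, 195], [306, 195], [307, 195], [308, 195], [309, 195], [305, 196], [306, 196], [307, 196], [308, 196], [309, 196], [301, 197], [302, 197], [306, 197], [307, 197], [308, 197], [309, 197], [300, 198], [301, 198], [302, 198], [307
[... 8545 characters left out ...]
.0996]
(309, 185) [138 111  92] [-0.0593  0.0398  0.0995]
[[ 55  48  42  38  45  51  67  56  42  56  42  60  58  56]
 [ 60  59  57  52  56  54  58  70  65  73  57  63  63  62]
 [ 65  68  64  56  63  72  46  47  52  58  63  65  63  62]
 [ 63  63  64  56 111 180 182 138  49  59  62  63  63  64]
 [ 61  61  58  46 160 243 241 203  50  64  62  60  74  74]
 [ 74  72  70  60 150 215 213 185  53  62  63  68  87  86]
 [ 89  88  86  84  73  80 102  94  70  73  61  75  95  94]
 [ 94  94  91  92  91  86  84  85  88  85  67  78 101  96]
 [ 98  97  97  96  96  96  94  95  95  88  68  85 104  99]
 [103 103 100  99  99 100 100  98 101  92  64  86 106 101]]
[-0.0593  0.041   0.099 ]
[-0.0588  0.0389  0.099 ]
```

```bash
python3 - <<'E'
from h import *
import pickle
np.set_printoptions(precision=4,suppress=True)
d=pickle.load(open('s6.pkl','rb'));s=d['scene'];P=tobox(pts(s))
for v in range(197,207,1):
    print(v,[P[v,u].round(4).tolist() for u in range(297,303) if s['pixels'][v,u,0]>int(s['pixels'][v,u,2])+80])
# box in scene
m=np.zeros(P.shape[:2],bool);m[155:270,210:335]=1;m&=(abs(P[...,2]-.045)<.004)
r=cv2.minAreaRect((pts(s)[m][:,:2]*1000).astype(np.float32));print(r)
E
```

```text
197 [[-0.0453, 0.034, 0.067], [-0.0461, 0.0361, 0.0685]]
198 [[-0.0426, 0.0343, 0.0662], [-0.0438, 0.036, 0.0669], [-0.0449, 0.0378, 0.0679]]
199 [[-0.0408, 0.0335, 0.0635], [-0.0415, 0.0357, 0.0652], [-0.0413, 0.039, 0.0686], [-0.0432, 0.0398, 0.068]]
200 [[-0.0395, 0.0351, 0.0628], [-0.04, 0.0376, 0.065], [-0.0426, 0.0376, 0.0631]]
201 [[-0.0384, 0.0335, 0.0589], [-0.0379, 0.0372, 0.063], [-0.0394, 0.0385, 0.0631], [-0.0416, 0.039, 0.0621]]
202 [[-0.0372, 0.035, 0.0581], [-0.0391, 0.0359, 0.0576], [-0.04, 0.0379, 0.0588], [-0.0421, 0.0385, 0.0578]]
203 [[-0.0358, 0.0368, 0.0577], [-0.0375, 0.0379, 0.0575], [-0.0399, 0.0382, 0.056]]
204 [[-0.0354, 0.0343, 0.0521], [-0.0361, 0.0366, 0.0539], [-0.0375, 0.0381, 0.0545], [-0.0388, 0.0396, 0.055]]
205 [[-0.0334, 0.0368, 0.053], [-0.0349, 0.0382, 0.0532], [-0.0363, 0.0397, 0.0537]]
206 []
((568.5762329101562, -96.74462890625), (210.00559997558594, 129.68421936035156), 77.62506103515625)
```

Tip and orange rocker share the same box y in both cameras (36.6 against 36.8 mm in scene, 40.8 against 40.4 mm in top). So they are aligned; I'll lower now.

move_arm([
  [0.003,0.0008,0,0.3,0.3,1.0],
  [0.003,0.0006,0.012,0,0,0],
  [0.002,0,0.012,0,0,0],
  [0,0,0.008,0,0,0],
  [0,0,0,0,0,0],
  [0,0,0,0,0,0],
])

```text
time: 11.25
tcp_pos: [0.4398, -0.0197, 0.0756]
tool_rot: [0.324, 3.125, 0.002]
ft_force: [-0.2, -0.2, -0.3]
finger_gap: 0.165
```

```bash
python3 - <<'E'
from h import *
goto(bx(-.136,.0387,.0725),167.47)
E
```

```text
t 11.25 tcp [ 0.4398 -0.0197  0.0756] gap 0.165 yaw 168.18 f [-0.24 -0.17 -0.28]
shift now-axes [-0.006  -0.0063  0.0031] turn [ 0.08 -0.    0.71]
```

move_arm([
  [-0.001,-0.004,0.002,0,0,0.6],
  [0,-0.002,0.001,0,0,0],
  [0,0,0,0,0,0],
  [0,0,0,0,0,0],
])

```text
time: 11.65
tcp_pos: [0.4405, -0.0266, 0.073]
tool_rot: [0.342, 3.121, 0.002]
ft_force: [0.6, -0.1, -0.6]
finger_gap: 0.166
```

```bash
python3 - <<'E'
from h import *
goto(bx(-.136,.0387,.0725),167.47)
E
```

```text
t 11.65 tcp [ 0.4405 -0.0266  0.073 ] gap 0.166 yaw 167.49 f [ 0.58 -0.1  -0.63]
shift now-axes [-0.0039  0.0003  0.0005] turn [0.1  0.1  0.02]
```

Settled and lined up. One check before pushing.

```bash
python3 - <<'E'
from h import *
s=env.snapshot('scene');c=s['pixels'][160:280,220:390]
cv2.imwrite('pics/scene7.png',cv2.resize(c[:,:,::-1],None,fx=4.5,fy=4.5,interpolation=cv2.INTER_CUBIC))
P=tobox(pts(s));px=s['pixels'].astype(int)
for v in range(185,203):
    r=[(u,P[v,u].round(4).tolist()) for u in range(296,325) if px[v,u].min()>175 and P[v,u,0]<-.052 and P[v,u,2]>.05]
    if r: print(v,r)
E
```

```text
190 [(314, [-0.0785, 0.0344, 0.0651])]
191 [(312, [-0.0734, 0.0343, 0.0656]), (313, [-0.0756, 0.0348, 0.0645]), (314, [-0.0755, 0.0379, 0.0675]), (315, [-0.0777, 0.0385, 0.0666])]
192 [(310, [-0.0701, 0.0322, 0.0628]), (311, [-0.0705, 0.0347, 0.0649]), (312, [-0.0716, 0.0365, 0.0659]), (313, [-0.073, 0.0379, 0.0662]), (314, [-0.0752, 0.0385, 0.0652])]
193 [(309, [-0.0665, 0.0334, 0.0634]), (310, [-0.0673, 0.0354, 0.0648]), (311, [-0.0688, 0.0368, 0.0651]), (312, [-0.0717, 0.0366, 0.0627]), (313, [-0.0733, 0.0378, 0.0628])]
194 [(310, [-0.0653, 0.0379, 0.0655]), (311, [-0.0669, 0.0391, 0.0655])]
```

View pics/scene7.png

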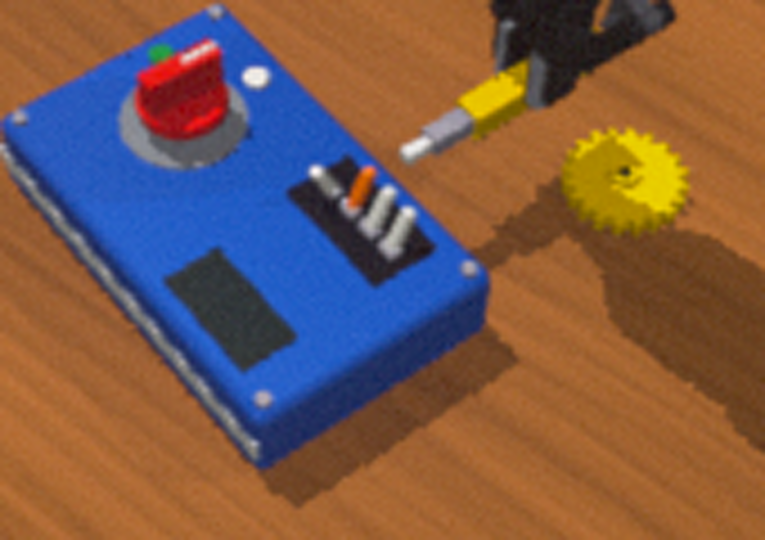

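The tip at (407,152) in the crop sits directly in front of the orange rocker at (362,187). I'll advance part-way, check the sideways drift, then push.

move_arm([
  [-0.004,0,0,0,0,0],
  [-0.005,0,0,0,0,0],
  [-0.004,0,0,0,0,0],
  [0,0,0,0,0,0],
])

```text
time: 12.1
tcp_pos: [0.4552, -0.0295, 0.0737]
tool_rot: [0.342, 3.119, 0.003]
ft_force: [-0.2, -0.4, -1.1]
finger_gap: 0.169
```

```bash
python3 - <<'E'
from h import *
goto(bx(-.105,.0387,.073),167.47);print(tobox(env.observe()['tcp_pos']))
E
```

```text
t 12.1 tcp [ 0.4552 -0.0295  0.0737] gap 0.169 yaw 167.5 f [-0.19 -0.45 -1.14]
shift now-axes [-0.0199  0.      0.0008] turn [0.14 0.21 0.03]
[-0.12492196  0.03868022  0.07368456]
```

move_arm([
  [-0.004,0,0,0,0,0],
  [-0.004,0,0,0,0,0],
  [-0.004,0,0,0,0,0],
  [-0.004,0,0,0,0,0],
  [0,0,0,0,0,0],
])

```text
time: 12.6
tcp_pos: [0.4691, -0.0328, 0.0727]
tool_rot: [-0.341, -3.12, -0.003]
ft_force: [-0.8, 0.3, -0.1]
finger_gap: 0.164
```

```bash
python3 - <<'E'
from h import *
goto(bx(-.105,.0387,.073),167.47);print(tobox(env.observe()['tcp_pos']))
s=env.snapshot('scene');c=s['pixels'][160:280,220:390]
cv2.imwrite('pics/scene8.png',cv2.resize(c[:,:,::-1],None,fx=4.5,fy=4.5,interpolation=cv2.INTER_CUBIC))
E
```

```text
t 12.6 tcp [ 0.4691 -0.0328  0.0727] gap 0.164 yaw 167.52 f [-0.8   0.35 -0.09]
shift now-axes [-0.0057  0.0002 -0.0003] turn [ 0.1  -0.21  0.05]
[-0.11070173  0.03853698  0.07271446]
```

View pics/scene8.png

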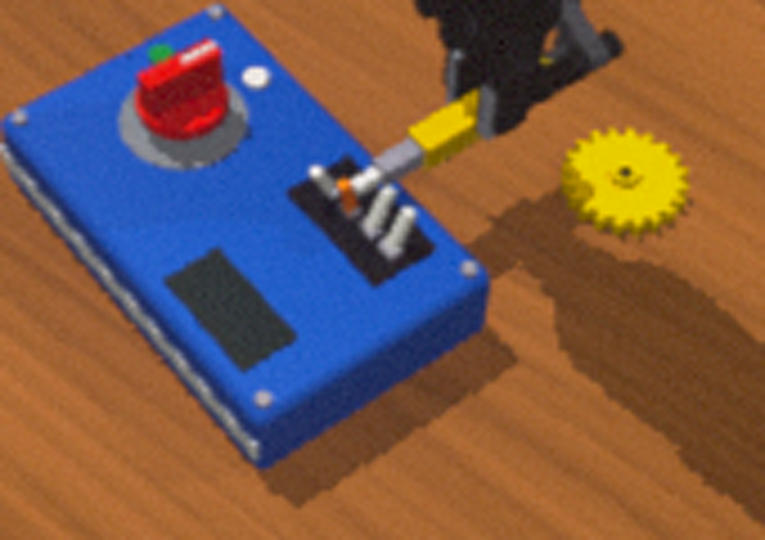

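The orange rocker at (346,193) is now about upright with the tip against it, and the whites have not moved. I'll keep pushing.

move_arm([
  [-0.004,0,0,0,0,0],
  [-0.004,0,0,0,0,0],
  [-0.002,0,0,0,0,0],
  [0,0,0,0,0,0],
])

```text
time: 13.05
tcp_pos: [0.4726, -0.0336, 0.0713]
tool_rot: [-0.338, -3.104, -0.006]
ft_force: [-2.2, 1.1, 6.1]
finger_gap: 0.165
```

```bash
python3 - <<'E'
from h import *
goto(bx(-.105,.0387,.073),167.47);print(tobox(env.observe()['tcp_pos']))
s=env.snapshot('scene');c=s['pixels'][160:280,220:390]
cv2.imwrite('pics/scene9.png',cv2.resize(c[:,:,::-1],None,fx=4.5,fy=4.5,interpolation=cv2.INTER_CUBIC))
E
```

```text
t 13.05 tcp [ 0.4726 -0.0336  0.0713] gap 0.165 yaw 167.58 f [-2.17  1.06  6.07]
shift now-axes [-0.0021  0.0002 -0.0018] turn [ 0.09 -1.11  0.1 ]
[-0.10713708  0.03849845  0.07127191]
```

View pics/scene9.png

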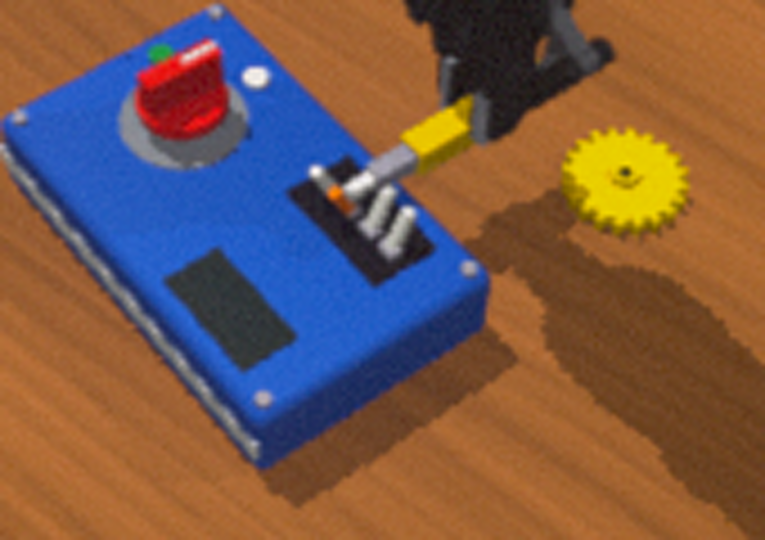

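```bash
python3 - <<'E'
from h import *
for n,(u0,u1,v0,v1) in {'scene':(286,304,194,212),'top':(255,275,212,230)}.items():
    s=env.snapshot(n);P=tobox(pts(s));px=s['pixels'].astype(int);h=cv2.cvtColor(s['pixels'],cv2.COLOR_RGB2HSV)
    print(n)
    for v in range(v0,v1):
        r=[(u,(P[v,u]*1000).round(0).tolist()) for u in range(u0,u1) if px[v,u,0]-px[v,u,2]>70 and px[v,u,0]>110]
        if r: print(v,r)
    for v in range(v0-4,v1):
        r=[(u,(P[v,u]*1000).round(0).tolist()) for u in range(u0,u1+12) if px[v,u].min()>150]
        if r: print('w',v,r)
    c=s['pixels'][v0-20:v1+20,u0-20:u1+30]
    cv2.imwrite(f'pics/{n}10.png',cv2.resize(c[:,:,::-1],None,fx=9,fy=9,interpolation=cv2.INTER_CUBIC))
st()
E
```

```text
scene
201 [(293, [-33.0, 24.0, 53.0]), (294, [-27.0, 35.0, 69.0])]
202 [(293, [-24.0, 35.0, 68.0]), (294, [-26.0, 36.0, 68.0]), (295, [-28.0, 37.0, 67.0])]
203 [(293, [-23.0, 36.0, 67.0]), (294, [-25.0, 37.0, 66.0]), (295, [-27.0, 38.0, 65.0])]
204 [(293, [-32.0, 26.0, 46.0]), (294, [-24.0, 39.0, 66.0]), (295, [-25.0, 40.0, 66.0]), (296, [-30.0, 38.0, 61.0])]
205 [(295, [-27.0, 39.0, 61.0]), (296, [-28.0, 40.0, 60.0]), (297, [-32.0, 38.0, 55.0])]
206 [(296, [-30.0, 38.0, 54.0]), (297, [-32.0, 38.0, 52.0])]
w 193 [(309, [-66.0, 34.0, 64.0])]
w 194 [(306, [-59.0, 33.0, 65.0]), (307, [-61.0, 34.0, 65.0]), (308, [-62.0, 36.0, 66.0]), (309, [-64.0, 37.0, 66.0]), (310, [-66.0, 38.0, 65.0])]
w 195 [(305, [-55.0, 34.0, 66.0]), (306, [-57.0, 36.0, 66.0]), (307, [-59.0, 36.0, 65.0]), (308, [-61.0, 37.0, 65.0]), (309, [-63.0, 38.0, 65.0]), (310, [-63.0, 40.0, 66.0])]
w 196 [(303, [-51.0, 33.0, 64.0]), (304, [-52.0, 35.0, 67.0]), (305, [-53.0, 37.0, 68.0]), (306, [-55.0, 38.0, 67.0]), (307, [-57.0, 38.0, 66.0])]
w 197 [(289, [-25.0, 21.0, 69.0]), (290, [-28.0, 20.0, 66.0]), (291, [-28.0, 23.0, 6
[... 1804 characters left out ...]
 [-40.0, 64.0, 63.0]), (309, [-41.0, 65.0, 63.0])]
w 210 [(301, [-34.0, 50.0, 50.0]), (302, [-35.0, 52.0, 51.0]), (307, [-38.0, 63.0, 60.0]), (308, [-39.0, 65.0, 61.0]), (309, [-41.0, 65.0, 60.0])]
w 211 [(302, [-34.0, 53.0, 50.0]), (307, [-38.0, 63.0, 58.0]), (308, [-40.0, 64.0, 57.0])]
top
{'time': np.float64(13.2), 'q': array([-0.3924,  0.3327,  0.4272,  2.1456, -0.2149,  0.7217,  1.5327]), 'tcp_pos': array([ 0.4725, -0.0335,  0.0714]), 'tool_rot': array([-0.338 , -3.1041, -0.006 ]), 'ft_force': array([-3.6879,  1.37  ,  4.1623]), 'torque': array([ 0.1184,  0.5374, -0.0113]), 'finger_gap': np.float64(0.164)}
[[-0.9764  0.2153 -0.0186]
 [ 0.2152  0.9766  0.0059]
 [ 0.0194  0.0018 -0.9998]]
```

View pics/top10.png

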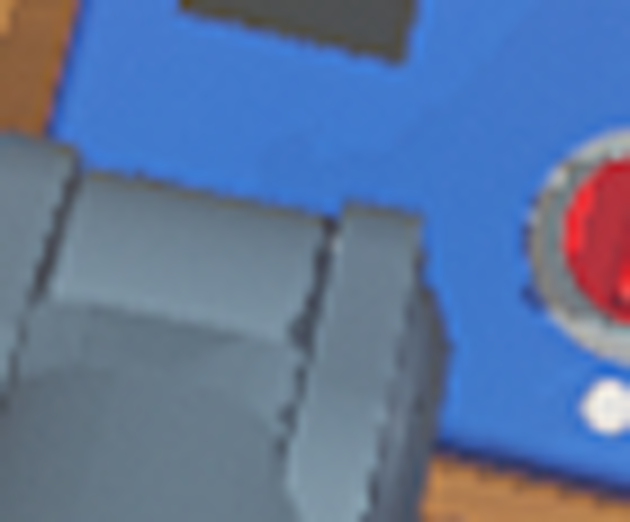

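View pics/scene10.png

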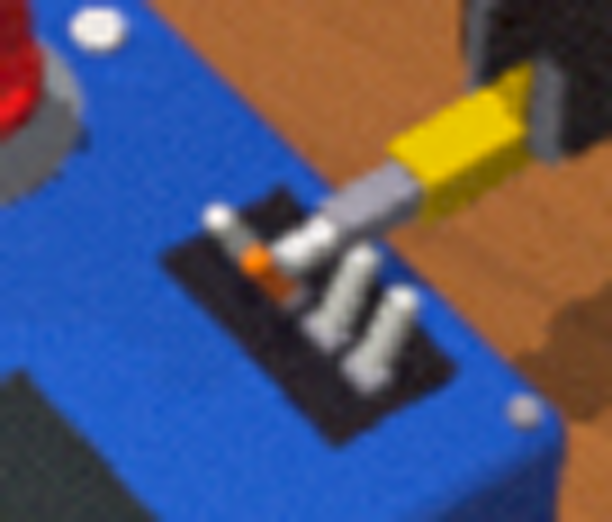

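The orange rocker's end is now at box x ≈ -25 mm, level with the back-leaning white one, and force has built against its stop. One more small nudge, then retreat.

move_arm([
  [-0.0015,0,0,0,0,0],
  [0,0,0,0,0,0],
  [0.006,0,0,0,0,0],
  [0.012,0,0,0,0,0],
  [0.015,0,0,0,0,0],
  [0,0,0,0,0,0],
  [0,0,0,0,0,0],
])

```text
time: 13.9
tcp_pos: [0.4418, -0.0267, 0.0729]
tool_rot: [-0.339, -3.109, -0.007]
ft_force: [0.9, 0.7, 0.0]
finger_gap: 0.169
```

```bash
python3 - <<'E'
from h import *
goto(bx(-.15,.0387,.10),167.47);print(tobox(env.observe()['tcp_pos']))
s=env.snapshot('scene');c=s['pixels'][160:280,220:390]
cv2.imwrite('pics/scene11.png',cv2.resize(c[:,:,::-1],None,fx=4.5,fy=4.5,interpolation=cv2.INTER_CUBIC))
P=tobox(pts(s));px=s['pixels'].astype(int)
for v in range(194,212):
    r=[(u,(P[v,u]*1000).round(0).tolist()) for u in range(284,302) if px[v,u,0]-px[v,u,2]>70 and px[v,u,0]>110 and P[v,u,2]>.05]
    if r: print(v,r)
E
```

```text
t 13.9 tcp [ 0.4418 -0.0267  0.0729] gap 0.169 yaw 167.56 f [0.94 0.65 0.02]
shift now-axes [ 0.0117  0.0002 -0.0269] turn [ 0.15 -0.85  0.09]
[-0.13867197  0.03857415  0.0729316 ]
201 [(293, [-33.0, 24.0, 54.0]), (294, [-27.0, 35.0, 69.0])]
202 [(293, [-25.0, 35.0, 67.0]), (294, [-26.0, 37.0, 69.0]), (295, [-28.0, 37.0, 66.0])]
203 [(293, [-23.0, 37.0, 67.0]), (294, [-25.0, 38.0, 67.0]), (295, [-27.0, 39.0, 67.0]), (296, [-29.0, 39.0, 66.0])]
204 [(294, [-24.0, 39.0, 65.0]), (295, [-27.0, 38.0, 62.0]), (296, [-29.0, 38.0, 61.0]), (297, [-32.0, 39.0, 60.0])]
205 [(295, [-27.0, 39.0, 60.0]), (296, [-29.0, 39.0, 58.0]), (297, [-32.0, 39.0, 57.0]), (298, [-35.0, 38.0, 54.0])]
206 [(296, [-30.0, 38.0, 54.0]), (297, [-32.0, 38.0, 52.0])]
```

View pics/scene11.png

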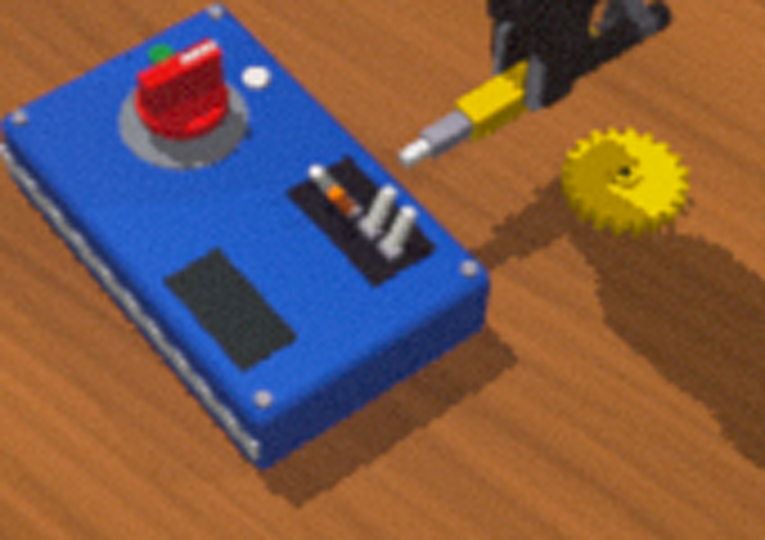

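The orange rocker is flipped and the two front-leaning whites stand as before. Next I'll carry the stylus back to the clear patch near (0.56, 0.19).

move_arm([
  [0.005,0,-0.02,0,-0.8,0],
  [0,0,-0.02,0,0,0],
  [0,0.01,0,0,0,0],
  [-0.01,0.04,0,0,0,0],
  [-0.012,0.04,0,0,0,0],
  [-0.012,0.04,0,0,0,0],
  [-0.012,0.04,0,0,0,0],
  [-0.012,0.04,0,0,0,0],
  [0,0,0,0,0,0],
  [0,0,0,0,0,0],
])

```text
time: 14.95
tcp_pos: [0.5466, 0.1794, 0.109]
tool_rot: [0.343, 3.12, 0.009]
ft_force: [-0.6, 0.2, -0.8]
finger_gap: 0.17
```

```bash
python3 - <<'E'
from h import *
goto([.56,.19,.022],167.47)
E
```

```text
t 14.95 tcp [0.5466 0.1794 0.109 ] gap 0.17 yaw 167.46 f [-0.59  0.24 -0.75]
shift now-axes [-0.0107  0.0127  0.0871] turn [ 0.36  0.09 -0.01]
```

move_arm([
  [-0.005,0.005,0.025,0.3,0,0],
  [-0.005,0.005,0.025,0,0,0],
  [0,0,0.025,0,0,0],
  [0,0,0,0,0,0],
  [0,0,0,0,0,0],
])

```text
time: 15.45
tcp_pos: [0.5587, 0.1864, 0.0301]
tool_rot: [0.347, 3.121, 0.001]
ft_force: [1.2, 0.5, -0.1]
finger_gap: 0.166
```

```bash
python3 - <<'E'
from h import *
goto([.56,.19,.0205],167.47)
s=env.snapshot('scene');save(s,'scene12')
for n in ['wrist']:
    s=env.snapshot(n);save(s,'w12');P=pts(s)
    for v in range(190,350,20): print(v,P[v,286].round(4))
E
```

```text
t 15.45 tcp [0.5587 0.1864 0.0301] gap 0.166 yaw 167.32 f [ 1.15  0.51 -0.08]
shift now-axes [-0.0005  0.0038  0.0096] turn [ 0.05  0.07 -0.15]
190 [0.5181 0.1957 0.0246]
210 [0.526  0.1939 0.0258]
230 [0.5349 0.1919 0.025 ]
250 [0.5435 0.19   0.0255]
270 [0.5524 0.188  0.0261]
290 [0.563  0.1856 0.0243]
310 [0.5726 0.1835 0.0249]
330 [0.5828 0.1812 0.0252]
```

View pics/w12.png

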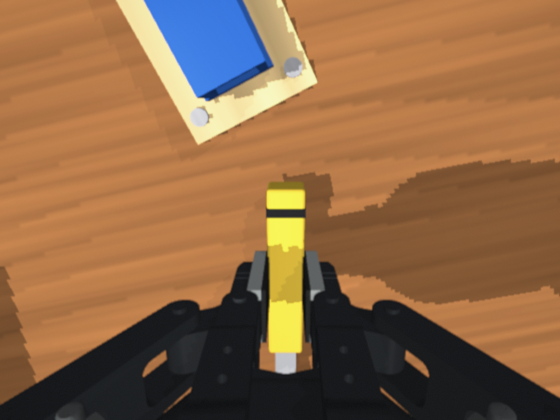

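The stylus is level (top at 25 mm along its length) and clear of the sheath plate. I'll lower it 9 mm and release.

move_arm([
  [0,0,0.005,0,0,0],
  [0,0,0.003,0,0,0],
  [0,0,0,0,0,0],
  [0,0,0,0,0,0],
])

```text
time: 15.95
tcp_pos: [0.5611, 0.1868, 0.0259]
tool_rot: [0.348, 3.115, 0.007]
ft_force: [-0.6, -0.4, 0.2]
finger_gap: 0.166
```

move_arm([
  [0,0,0,0,0,0],
  [0,0,0,0,0,0],
  [0,0,0,0,0,0],
  [0,0,0,0,0,0],
  [0,0,0,0,0,0],
  [0,0,-0.02,0,0,0],
  [0,0,-0.03,0,0,0],
  [0,0,-0.04,0,0,0],
  [0,0,-0.03,0,0,0],
  [0,0,0,0,0,0],
  [0,0,0,0,0,0],
], jaw=0)

```text
time: 17.05
tcp_pos: [0.5591, 0.1861, 0.1491]
tool_rot: [0.348, 3.118, 0.005]
ft_force: [-0.7, 0.7, -1.1]
finger_gap: 0.498
```

```bash
python3 - <<'E'
from h import *
goto(bx(-.005,-.05,.15),167.47)
s=env.snapshot('wrist');save(s,'w13');P=pts(s)
for v in range(80,200,20): print(v,P[v,286].round(4))
E
```

```text
t 17.05 tcp [0.5591 0.1861 0.1491] gap 0.498 yaw 167.26 f [-0.66  0.72 -1.09]
shift now-axes [-0.0665 -0.3215 -0.0018] turn [ 0.22  0.24 -0.2 ]
80 [0.4706 0.2076 0.0055]
100 [ 0.4845  0.2045 -0.0017]
120 [ 0.4994  0.2012 -0.002 ]
140 [ 0.5147  0.1977 -0.0009]
160 [0.528  0.1946 0.0154]
180 [0.5433 0.1912 0.0159]
```

View pics/w13.png

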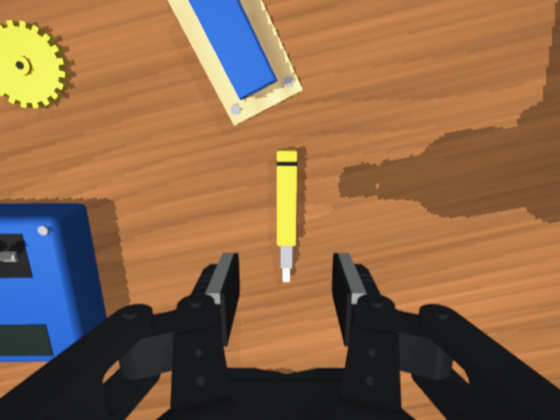

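The stylus lies flat and free, handle (287,152)–(287,245), top at 16 mm. Next is the selector.

move_arm([
  [-0.008,-0.036,0,0,0,0],
  [-0.008,-0.036,0,0,0,0],
  [-0.008,-0.036,0,0,0,0],
  [-0.008,-0.036,0,0,0,0],
  [-0.008,-0.036,0,0,0,0],
  [-0.008,-0.036,0,0,0,0],
  [-0.008,-0.036,0,0,0,0],
  [-0.006,-0.034,0,0,0,0],
  [0,-0.02,0,0,0,0],
  [0,0,0,0,0,0],
  [0,0,0,0,0,0],
])

```text
time: 18.2
tcp_pos: [0.5417, -0.1338, 0.1298]
tool_rot: [-0.336, -3.099, 0.004]
ft_force: [-1.0, 0.5, -0.7]
finger_gap: 0.495
```

```bash
python3 - <<'E'
from h import *
import pickle
goto(bx(-.005,-.05,.11),167.47)
d={}
for n in ['wrist','scene']:
    d[n]=env.snapshot(n);save(d[n],n+'14')
pickle.dump(d,open('s14.pkl','wb'))
E
```

```text
t 18.2 tcp [ 0.5417 -0.1338  0.1298] gap 0.495 yaw 167.62 f [-1.02  0.48 -0.67]
shift now-axes [-0.0134 -0.0056  0.0195] turn [-0.31 -1.39  0.15]
```

View pics/wrist14.png

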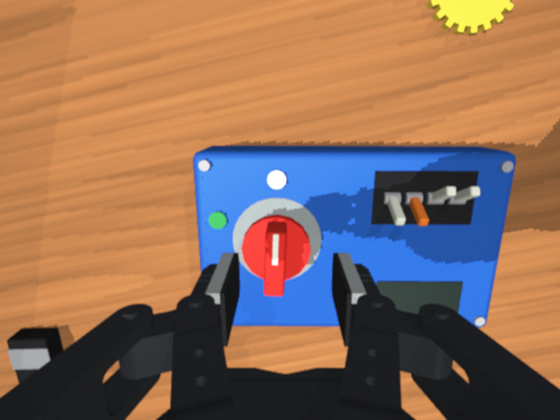

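View pics/scene14.png

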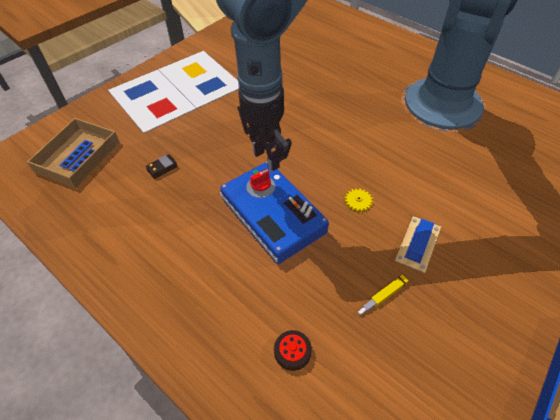

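The bar is at about (275,258), left of the pad middle (287), and the orange rocker at (419,210) leans back beside the white one. Next I'll measure the bar.

```bash
python3 - <<'E'
from h import *
import pickle
np.set_printoptions(precision=4,suppress=True)
d=pickle.load(open('s14.pkl','rb'));s=d['wrist'];P=pts(s);px=s['pixels'].astype(int)
m=np.zeros(P.shape[:2],bool);m[205:300,230:320]=1
t=m&(P[...,2]>.078)&(P[...,2]<.095)
print(t.sum(),np.median(P[t],0));r=cv2.minAreaRect((P[t][:,:2]*1000).astype(np.float32));print('bar',r,tobox(np.array([*r[0],85])/1000))
# box corners screws & box top from wrist
w=(abs(P[...,2]-.045)<.003)&(np.arange(420)[:,None]>140)&(np.arange(560)[None]>190)&(np.arange(560)[None]<520)&(np.arange(420)[:,None]<335)
print('box med z',np.median(P[w][:,2]))
sk=m&(abs(P[...,2]-.063)<.003);print('skirt',sk.sum(),np.median(P[sk],0),tobox(np.median(P[sk],0)))
s=d['scene'];P=pts(s);px=s['pixels'].astype(int)
t=(P[...,2]>.076)&(P[...,2]<.09)&(px[...,0]-px[...,2]>80);t[:165]=0;t[200:]=0;t[:,:245]=0;t[:,278:]=0
r=cv2.minAreaRect((P[t][:,:2]*1000).astype(np.float32));print('scene',t.sum(),r,tobox(np.array([*r[0],85])/1000))
print(bx(-.005,-.05,0))
E
```

```text
1403 [ 0.5501 -0.1417  0.0841]
bar ((552.0285034179688, -142.17672729492188), (11.982342720031738, 40.58740997314453), 75.2841567993164) [-0.006  -0.0503  0.085 ]
box med z 0.044336863215158215
skirt 2247 [ 0.5505 -0.138   0.0621] [-0.0085 -0.0465  0.0621]
scene 115 ((553.072509765625, -144.59567260742188), (13.220258712768555, 39.081974029541016), 72.31220245361328) [-0.0045 -0.0524  0.085 ]
[ 0.5531 -0.1421  0.    ]
```

move_arm([
  [-0.006,-0.004,0,-0.3,-1.3,0],
  [-0.005,-0.002,0.005,0,0,0],
  [0,0,0,0,0,0],
  [0,0,0,0,0,0],
])

```text
time: 18.7
tcp_pos: [0.5538, -0.1354, 0.1239]
tool_rot: [0.32, 3.125, 0.004]
ft_force: [-0.8, -0.3, 0.1]
finger_gap: 0.497
```

```bash
python3 - <<'E'
from h import *
goto([.5525,-.142,.081],167.2)
E
```

```text
t 18.7 tcp [ 0.5538 -0.1354  0.1239] gap 0.497 yaw 168.29 f [-0.77 -0.3   0.05]
shift now-axes [-0.     -0.0068  0.0429] turn [0.16 0.02 1.09]
```

move_arm([
  [0,-0.004,0,0,0,1.0],
  [0,-0.003,0.01,0,0,0],
  [0,0,0.01,0,0,0],
  [0,0,0,0,0,0],
  [0,0,0,0,0,0],
])

```text
time: 19.2
tcp_pos: [0.5521, -0.1422, 0.1018]
tool_rot: [-0.349, -3.122, -0.005]
ft_force: [-0.2, -0.6, 0.2]
finger_gap: 0.503
```

```bash
python3 - <<'E'
from h import *
goto([.5525,-.142,.081],167.2)
E
```

```text
t 19.2 tcp [ 0.5521 -0.1422  0.1018] gap 0.503 yaw 167.24 f [-0.17 -0.6   0.2 ]
shift now-axes [-0.0004  0.0003  0.0208] turn [ 0.17 -0.03  0.04]
```

move_arm([
  [0,0,0.01,0,0,0],
  [0,0,0.008,0,0,0],
  [0,0,0,0,0,0],
  [0,0,0,0,0,0],
])

```text
time: 19.6
tcp_pos: [0.5518, -0.142, 0.0818]
tool_rot: [-0.349, -3.121, -0.005]
ft_force: [-0.5, -0.3, 1.0]
finger_gap: 0.495
```

```bash
python3 - <<'E'
from h import *
goto([.5525,-.142,.081],167.2)
s=env.snapshot('wrist');save(s,'w15')
E
```

```text
t 19.6 tcp [ 0.5518 -0.142   0.0818] gap 0.495 yaw 167.25 f [-0.49 -0.26  1.  ]
shift now-axes [-0.0007  0.0002  0.0008] turn [ 0.16 -0.07  0.05]
```

View pics/w15.png

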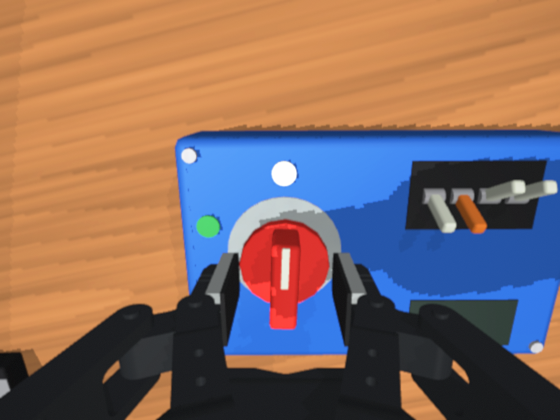

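The bar at (285,280) is now centred between the pads, so I'll close.

move_arm([
  [0,0,0,0,0,0],
  [0,0,0,0,0,0],
  [0,0,0,0,0,0],
  [0,0,0,0,0,0],
  [0,0,0,0,0,0],
  [0,0,0,0,0,0],
], jaw=-1, newtons=70)

```text
time: 20.25
tcp_pos: [0.552, -0.1426, 0.0825]
tool_rot: [0.35, 3.122, 0.004]
ft_force: [0.2, -0.3, -0.6]
finger_gap: 0.12
```

move_arm([
  [0,0,0.003,0,0,0],
  [0,0,0.003,0,0,0],
  [0,0,0.003,0,0,0],
  [0,0,0,0,0,0],
])

```text
time: 20.65
tcp_pos: [0.5521, -0.1427, 0.0766]
tool_rot: [-0.35, -3.121, -0.008]
ft_force: [-3.3, 0.7, 6.5]
finger_gap: 0.12
```

```bash
python3 - <<'E'
from h import *
goto([.5525,-.142,.073],167.2)
E
```

```text
t 20.65 tcp [ 0.5521 -0.1427  0.0766] gap 0.12 yaw 167.2 f [-3.34  0.67  6.45]
shift now-axes [-0.0002  0.0008  0.0036] turn [ 0.28 -0.1  -0.  ]
```

move_arm([
  [0,0,0.003,0,0,0],
  [0,0,0.003,0,0,0],
  [0,0,0.002,0,0,0],
])

```text
time: 20.95
tcp_pos: [0.5522, -0.1428, 0.0743]
tool_rot: [-0.35, -3.118, -0.015]
ft_force: [-6.2, 0.9, 12.7]
finger_gap: 0.123
```

```bash
python3 - <<'E'
from h import *
goto([.5525,-.142,.073],167.2)
E
```

```text
t 20.95 tcp [ 0.5522 -0.1428  0.0743] gap 0.123 yaw 167.17 f [-6.2   0.87 12.74]
shift now-axes [-0.0001  0.0008  0.0013] turn [ 0.51 -0.29 -0.03]
```

```bash
python3 - <<'E'
from h import *
s=env.snapshot('wrist');save(s,'w16');P=pts(s)
m=(abs(P[...,2]-.058)<.009);m[:195]=0;m[255:]=0;m[:,:225]=0;m[:,345:]=0
px=s['pixels'].astype(int);g=m&(np.ptp(px,-1)<30)&(px.max(-1)>90);print(g.sum(),np.percentile(P[g][:,2],[25,50,75]))
b=(px[...,2]>150)&(px[...,0]<100);print(np.median(P[b][:,2]))
st()
E
```

```text
55 [0.06484906 0.06536399 0.06609715]
0.04412026313896297
{'time': np.float64(21.0), 'q': array([-0.1742,  0.4811,  0.4352,  1.9277, -0.2887,  0.798 ,  1.7692]), 'tcp_pos': array([ 0.5522, -0.1428,  0.0743]), 'tool_rot': array([-0.3505, -3.118 , -0.0148]), 'ft_force': array([-5.74  ,  1.7075, 14.7145]), 'torque': array([0.2324, 1.269 , 0.0346]), 'finger_gap': np.float64(0.1165)}
[[-0.975   0.222  -0.0029]
 [ 0.222   0.975   0.0098]
 [ 0.005   0.0089 -0.9999]]
```

View pics/w16.png

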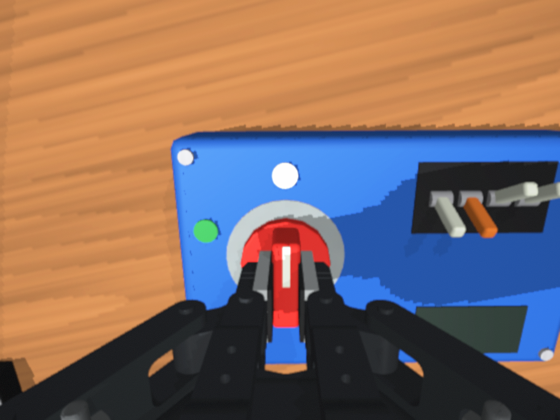

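The pads hold the bar at (286,280), still aimed at the white dot (285,176). I'll check the skirt height.

```bash
python3 - <<'E'
from h import *
s=env.snapshot('wrist');P=pts(s);px=s['pixels']
for u,v in [(240,235),(245,225),(255,212),(270,205),(285,205),(300,208),(236,250)]: print(u,v,px[v,u],P[v-1:v+2,u-1:u+2].reshape(-1,3).mean(0).round(4))
for u,v in [(200,270),(230,170),(210,180)]: print('box',P[v,u].round(4))
for u,v in [(286,235),(286,300),(286,320)]: print('bar',P[v,u].round(4))
E
```

```text
240 235 [202 210 212] [ 0.5355 -0.1615  0.0448]
245 225 [201 210 210] [ 0.531  -0.1578  0.0448]
255 212 [201 210 211] [ 0.5255 -0.1512  0.0451]
270 205 [200 210 209] [ 0.5236 -0.1433  0.0453]
285 205 [199 208 209] [ 0.5253 -0.1362  0.045 ]
300 208 [201 210 210] [ 0.5284 -0.1294  0.0453]
236 250 [200 209 210] [ 0.5427 -0.1655  0.0453]
box [ 0.5501 -0.187   0.0436]
box [ 0.5029 -0.1577  0.0445]
box [ 0.5054 -0.1682  0.0448]
bar [ 0.533  -0.1377  0.0649]
bar [ 0.5575 -0.1434  0.076 ]
bar [ 0.5667 -0.1454  0.0767]
```

The bar top has sunk from 85 to 76.5 mm, so the selector is fully down at the white dot. The last joint stands at 1.77 rad, and turning 1.22 rad this way would pass its 2.85 limit. I'll let the selector spring up at the white dot and regrip with the hand turned half round.

move_arm([
  [0,0,-0.003,0,0,0],
  [0,0,-0.003,0,0,0],
  [0,0,-0.002,0,0,0],
  [0,0,0,0,0,0],
])

```text
time: 21.45
tcp_pos: [0.5521, -0.1427, 0.0824]
tool_rot: [-0.35, -3.119, -0.015]
ft_force: [-1.4, 0.1, 3.8]
finger_gap: 0.117
```

move_arm([
  [0,0,0,0,0,0],
  [0,0,0,0,0,0],
  [0,0,0,0,0,0],
  [0,0,0,0,0,0],
  [0,0,-0.02,0,0,0],
  [0,0,-0.025,0,0,0],
  [0,0,-0.02,0,0,0],
  [0,0,0,0,0,8.5],
  [0,0,0,0,0,8.5],
  [0,0,0,0,0,8.5],
  [0,0,0,0,0,0],
], jaw=0)

```text
time: 22.55
tcp_pos: [0.5534, -0.1426, 0.1523]
tool_rot: [-1.042, -2.958, -0.018]
ft_force: [0.5, -0.4, 0.0]
finger_gap: 0.502
```

```bash
python3 - <<'E'
from h import *
goto([.5525,-.142,.13],-12.8);print(env.observe()['q'])
s=env.snapshot('wrist');save(s,'w17')
E
```

```text
t 22.55 tcp [ 0.5534 -0.1426  0.1523] gap 0.502 yaw 141.19 f [ 0.49 -0.35  0.  ]
shift now-axes [ 0.0009 -0.0003  0.0223] turn [ -0.52  -0.86 153.98]
[-0.28806896  0.38203661  0.57061218  1.89042273 -0.26580843  0.9464883
  1.3011855 ]
```

View pics/w17.png

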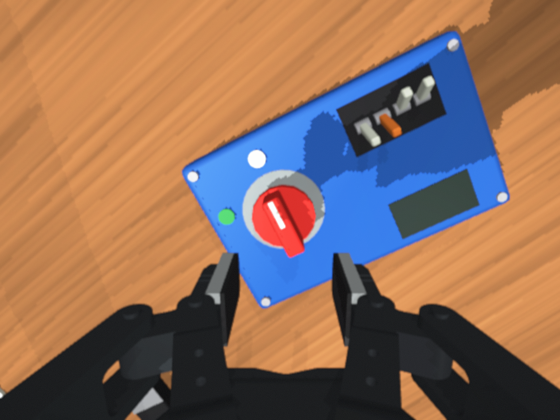

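The selector at (285,220) is up at the white dot, and the last joint falls as I turn this way. I'll finish the half turn.

move_arm([
  [0,0,0,0,0,8.5],
  [0,0,0,0,0,8.5],
  [0,0,0,0,0,8.5],
  [0,0,0,0,0,8.5],
  [0,0,0,0,0,8.5],
  [0,0,0,0,0,8.5],
  [0,0,0,0,0,8.5],
  [0,0,0,0,0,8.5],
  [0,0,0,0,0,8.5],
])

```text
time: 23.5
tcp_pos: [0.5527, -0.1419, 0.1519]
tool_rot: [-2.652, -1.657, -0.01]
ft_force: [-1.4, -0.2, -0.4]
finger_gap: 0.5
```

move_arm([
  [0,0,0,0,0,8.5],
  [0,0,0,0,0,8.5],
  [0,0,0,0,0,8.5],
  [0,0,0,0,0,8.5],
  [0,0,0,0,0,8.5],
  [0,0,0,0,0,8.5],
  [0,0,0,0,0,8.5],
  [0,0,0,0,0,0],
  [0,0,0,0,0,0],
])

```text
time: 24.4
tcp_pos: [0.5521, -0.1398, 0.1501]
tool_rot: [-3.12, -0.117, 0.009]
ft_force: [-0.2, -0.1, -1.4]
finger_gap: 0.506
```

```bash
python3 - <<'E'
from h import *
goto([.5525,-.142,.13],-12.8);print(env.observe()['q'])
E
```

```text
t 24.4 tcp [ 0.5521 -0.1398  0.1501] gap 0.506 yaw 4.3 f [-0.17 -0.13 -1.38]
shift now-axes [0.0003 0.0026 0.0201] turn [-1.06  0.44 17.09]
[-0.66145747  0.58498868  1.09348711  1.90567128 -0.62055961  1.04837313
 -0.79202149]
```

move_arm([
  [0,0,0,-0.5,0.2,8],
  [0,0,0,-0.5,0.2,8],
  [0,0,0,0,0,0],
  [0,0,0,0,0,0],
])

```text
time: 24.8
tcp_pos: [0.552, -0.1396, 0.1499]
tool_rot: [-3.123, 0.309, 0.001]
ft_force: [0.9, 0.1, -0.0]
finger_gap: 0.5
```

```bash
python3 - <<'E'
from h import *
goto([.5525,-.142,.11],-12.8);print(env.observe()['q'])
E
```

```text
t 24.8 tcp [ 0.552  -0.1396  0.1499] gap 0.5 yaw -11.28 f [ 0.95  0.07 -0.03]
shift now-axes [0.001  0.0024 0.0399] turn [-0.17  0.06  1.52]
[-0.71050007  0.62689543  1.16155598  1.91438542 -0.66902533  1.05809173
 -1.02818768]
```

move_arm([
  [0.0005,0.0024,0.015,0,0,1.5],
  [0,0,0.015,0,0,0],
  [0,0,0.01,0,0,0],
  [0,0,0,0,0,0],
  [0,0,0,0,0,0],
])

```text
time: 25.3
tcp_pos: [0.5511, -0.142, 0.1052]
tool_rot: [-3.118, 0.341, 0.004]
ft_force: [-0.6, -0.3, -0.2]
finger_gap: 0.497
```

```bash
python3 - <<'E'
from h import *
goto([.5525,-.142,.081],-12.8)
s=env.snapshot('wrist');save(s,'w18')
E
```

```text
t 25.3 tcp [ 0.5511 -0.142   0.1052] gap 0.497 yaw -12.49 f [-0.59 -0.32 -0.16]
shift now-axes [ 0.0015 -0.0001  0.0242] turn [-0.28  0.2   0.31]
```

View pics/w18.png

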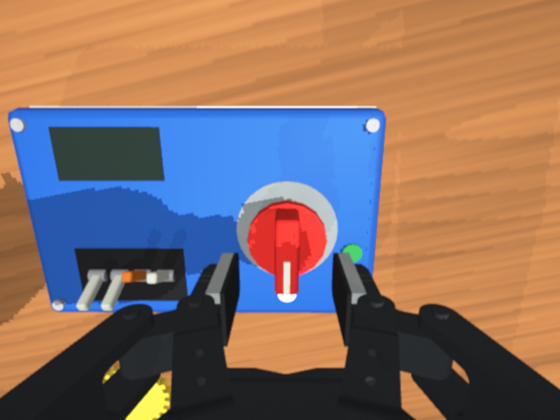

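The bar at (287,250) is centred between the pads, seen from the other side. I'll descend and grip again.

move_arm([
  [0.001,0,0.012,0,0,0.3],
  [0,0,0.009,0,0,0],
  [0,0,0,0,0,0],
  [0,0,0,0,0,0],
])

```text
time: 25.75
tcp_pos: [0.5527, -0.1421, 0.0829]
tool_rot: [-3.117, 0.349, 0.003]
ft_force: [0.8, -0.3, -0.1]
finger_gap: 0.497
```

```bash
python3 - <<'E'
from h import *
goto([.5525,-.142,.081],-12.8)
E
```

```text
t 25.75 tcp [ 0.5527 -0.1421  0.0829] gap 0.497 yaw -12.77 f [ 0.75 -0.26 -0.06]
shift now-axes [-0.0002 -0.0001  0.0019] turn [-0.27  0.13  0.03]
```

move_arm([
  [0,0,0.001,0,0,0],
  [0,0,0,0,0,0],
  [0,0,0,0,0,0],
  [0,0,0,0,0,0],
  [0,0,0,0,0,0],
  [0,0,0,0,0,0],
], jaw=-1)

```text
time: 26.35
tcp_pos: [0.5528, -0.1428, 0.0824]
tool_rot: [-3.118, 0.35, 0.001]
ft_force: [0.8, -1.0, -1.9]
finger_gap: 0.116
```

move_arm([
  [0,0,0.003,0,0,0],
  [0,0,0.003,0,0,0],
  [0,0,0.003,0,0,0],
  [0,0,0.003,0,0,0],
  [0,0,0.003,0,0,0],
])

```text
time: 26.85
tcp_pos: [0.5529, -0.1431, 0.074]
tool_rot: [-3.109, 0.35, 0.004]
ft_force: [-9.1, 4.3, 28.3]
finger_gap: 0.122
```

```bash
python3 - <<'E'
from h import *
goto([.5525,-.142,.073],-12.8)
s=env.snapshot('wrist');P=pts(s)
for v in range(225,320,10): print(v,s['pixels'][v,286],P[v,286].round(4))
print(env.observe()['q'])
E
```

```text
t 26.85 tcp [ 0.5529 -0.1431  0.074 ] gap 0.122 yaw -12.84 f [-9.06  4.27 28.26]
shift now-axes [-0.0007 -0.001   0.001 ] turn [-0.7   0.24 -0.04]
225 [254  68  61] [ 0.5716 -0.147   0.054 ]
235 [153  33  30] [ 0.5714 -0.1471  0.066 ]
245 [247  56  50] [ 0.5709 -0.1471  0.0755]
255 [253  66  59] [ 0.5669 -0.1462  0.0763]
265 [210  44  39] [ 0.5623 -0.1451  0.0757]
275 [208  43  39] [ 0.5588 -0.1444  0.0776]
285 [208  42  38] [ 0.5534 -0.1431  0.0759]
295 [234 238 227] [ 0.549  -0.1422  0.0765]
305 [234 238 227] [ 0.5448 -0.1412  0.0772]
315 [234 237 226] [ 0.5394 -0.14    0.0764]
[-0.60975834  0.72148404  1.03798368  1.94409352 -0.78843438  0.95512934
 -0.969787  ]
```

The selector is fully down again (bar top 76.5 mm). I'll turn anticlockwise with a small down-shift in each row to keep it pressed.

move_arm([
  [0,0,0.002,0,0,-5],
  [0,0,0.002,0,0,-7],
  [0,0,0.002,0,0,-7],
])

```text
time: 27.2
tcp_pos: [0.5529, -0.1432, 0.0742]
tool_rot: [-3.116, -0.184, 0.003]
ft_force: [-5.1, 2.1, 13.0]
finger_gap: 0.118
```

```bash
python3 - <<'E'
from h import *
goto([.5525,-.142,.073],57.4);print(env.observe()['q'])
E
```

```text
t 27.2 tcp [ 0.5529 -0.1432  0.0742] gap 0.118 yaw 6.77 f [-5.07  2.07 13.04]
shift now-axes [-0.0002 -0.0012  0.0012] turn [ -1.11  -0.49 -50.63]
[-0.55904396  0.67289579  0.96320423  1.94013457 -0.72119197  0.92570908
 -0.67626798]
```

Turned about 20° at 13 N, still fully down. Continuing.

move_arm([
  [0,0,0.002,0,0,-7],
  [0,0,0.002,0,0,-7],
  [0,0,0.002,0,0,-7],
  [0,0,0.002,0,0,-7],
])

```text
time: 27.6
tcp_pos: [0.5529, -0.1434, 0.0742]
tool_rot: [-2.961, -0.959, -0.008]
ft_force: [-4.7, 2.7, 12.8]
finger_gap: 0.122
```

```bash
python3 - <<'E'
from h import *
goto([.5525,-.142,.073],57.4);print(env.observe()['q'])
E
```

```text
t 27.6 tcp [ 0.5529 -0.1434  0.0742] gap 0.122 yaw 35.89 f [-4.69  2.71 12.84]
shift now-axes [ 0.0005 -0.0013  0.0012] turn [ -1.35  -1.07 -21.49]
[-0.47424457  0.61120842  0.84573392  1.9343203  -0.62426171  0.88945896
 -0.24044185]
```

move_arm([
  [0,0,0.002,0,0,-7],
  [0,0,0.002,0,0,-6],
  [0,0,0.002,0,0,-4],
  [0,0,0.0015,0,0,-1],
  [0,0,0.0015,0,0,0],
])

```text
time: 28.1
tcp_pos: [0.5529, -0.1436, 0.0742]
tool_rot: [-2.756, -1.428, -0.021]
ft_force: [-3.9, 1.2, 9.3]
finger_gap: 0.12
```

```bash
python3 - <<'E'
from h import *
goto([.5525,-.142,.073],57.4);print(env.observe()['q'])
s=env.snapshot('wrist');save(s,'w19')
E
```

```text
t 28.1 tcp [ 0.5529 -0.1436  0.0742] gap 0.12 yaw 54.76 f [-3.92  1.21  9.31]
shift now-axes [ 0.0011 -0.0012  0.0013] turn [-1.53 -1.73 -2.62]
[-0.40943766  0.57792105  0.76404037  1.92909248 -0.56706018  0.87416699
  0.04689879]
```

View pics/w19.png

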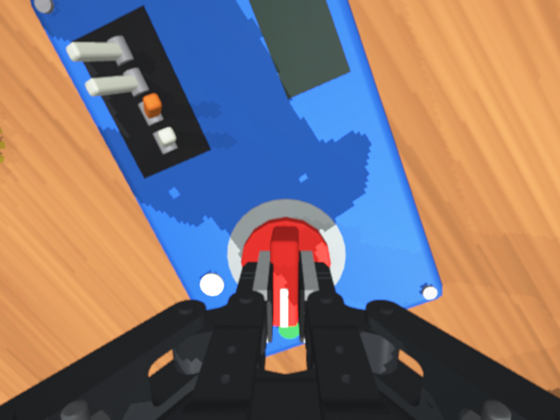

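The white line at (285,305) points at the green dot (290,330), with about 2.5° to go.

move_arm([
  [0,0,0.002,0,0,-2.0],
  [0,0,0.001,0,0,-0.5],
  [0,0,0,0,0,0],
])

```text
time: 28.45
tcp_pos: [0.5529, -0.1436, 0.0757]
tool_rot: [-2.719, -1.488, -0.024]
ft_force: [-3.4, 1.8, 7.0]
finger_gap: 0.122
```

move_arm([
  [0,0,-0.003,0,0,0],
  [0,0,-0.003,0,0,0],
  [0,0,-0.003,0,0,0],
  [0,0,0,0,0,0],
])

```text
time: 28.85
tcp_pos: [0.5528, -0.1435, 0.0821]
tool_rot: [-2.72, -1.492, -0.023]
ft_force: [-1.0, -0.9, 4.4]
finger_gap: 0.118
```

```bash
python3 - <<'E'
from h import *
goto([.5525,-.142,.082],57.4)
s=env.snapshot('wrist');P=pts(s);save(s,'w20')
for v in range(265,330,10): print(v,s['pixels'][v,286],P[v,286].round(4))
E
```

```text
t 28.85 tcp [ 0.5528 -0.1435  0.0821] gap 0.118 yaw 57.48 f [-0.97 -0.85  4.42]
shift now-axes [ 0.0012 -0.001   0.0002] turn [-1.54 -1.8   0.1 ]
265 [229  49  45] [ 0.5575 -0.1351  0.083 ]
275 [219  45  42] [ 0.5554 -0.1385  0.0839]
285 [255  86  79] [ 0.5526 -0.1429  0.0827]
295 [255 255 255] [ 0.551  -0.1454  0.0858]
305 [255 255 255] [ 0.548  -0.1501  0.0843]
315 [255 255 255] [ 0.5457 -0.1537  0.0852]
325 [255 255 255] [ 0.5429 -0.1582  0.0846]
```

The selector has risen with the hand at a turn of 70.3°. I'll open and lift straight away.

move_arm([
  [0,0,0,0,0,0],
  [0,0,0,0,0,0],
  [0,0,0,0,0,0],
  [0,0,0,0,0,0],
  [0,0,0,0,0,0],
  [0,0,-0.02,0,0,0],
  [0,0,-0.03,0,0,0],
  [0,0,-0.04,0,0,0],
  [0,0,-0.03,0,0,0],
  [0,0,0,0,0,0],
  [0,0,0,0,0,0],
], jaw=0)

```text
time: 30.0
tcp_pos: [0.5524, -0.149, 0.2072]
tool_rot: [-2.717, -1.486, -0.022]
ft_force: [0.4, 0.9, -1.2]
finger_gap: 0.508
```

```bash
python3 - <<'E'
from h import *
st()
s=env.snapshot('wrist');P=pts(s);save(s,'w21');px=s['pixels'].astype(int)
t=(P[...,2]>.077)&(P[...,2]<.095)&(px[...,0]-px[...,2]>60);t[350:]=0
r=cv2.minAreaRect((P[t][:,:2]*1000).astype(np.float32));print(t.sum(),r,np.percentile(P[t][:,2],[50,90]))
s=env.snapshot('scene');save(s,'scene21')
E
```

```text
{'time': np.float64(30.0), 'q': array([-0.5088,  0.3936,  0.8897,  1.8433, -0.3863,  1.0992, -0.0374]), 'tcp_pos': array([ 0.5524, -0.149 ,  0.2072]), 'tool_rot': array([-2.7175, -1.4863, -0.0218]), 'ft_force': array([ 0.4136,  0.866 , -1.187 ]), 'torque': array([ 0.0362, -0.0271,  0.0116]), 'finger_gap': np.float64(0.5077)}
[[ 0.5396  0.8419 -0.0089]
 [ 0.8412 -0.5388  0.0455]
 [ 0.0335 -0.032  -0.9989]]
693 ((552.0912475585938, -141.99322509765625), (39.11161804199219, 11.91208553314209), 57.63546371459961) [0.0839 0.0849]
```

View pics/w21.png

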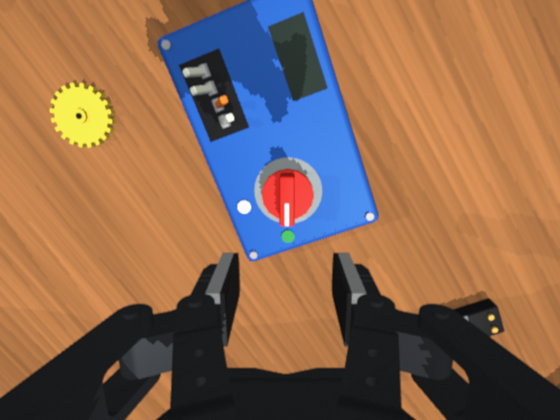

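View pics/scene21.png

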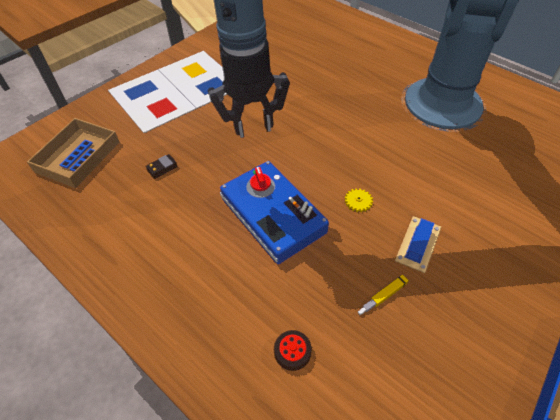

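The bar stands at 57.6° against the box's -12.5°, a turn of 1.22 rad. Its top is at 84–85 mm, so it is up, with the white line at (287,213) aimed at the green dot (288,237). The orange rocker is back, the stylus is flat on the desk, and the loose parts are where they were.

```bash
python3 - <<'E'
from h import *
print(env.job_done())
E
```

```text
the job is handed in; nothing more can be done
None
```

I finished every step and handed the job in at about 30 s; the system gave no verdict.

- **Stylus and rocker:** I drew the stylus out by its shank, laid it on the desk and took it again by its handle. With the tip I pushed the orange rocker over to its back stop, then laid the stylus flat on the desk and let go.
- **Selector:** I pressed it fully down at the white dot, but the wrist could not turn far enough from that grip. I let it spring up at the white dot, regripped with the hand turned half round, pressed it fully down again and turned it to the green dot. It sprang up there.

**Last checks:**
- The selector measured a turn of about 1.22 rad. Its bar top was at 84–85 mm, so it is up.
- The orange rocker's end was level with the white rocker that leans back. The white rockers looked unmoved.
- The stylus lay flat, with its handle top at 16 mm. It fell the last 5 mm or so when released.
- The wheel, gear and battery pack looked undisturbed in the pictures; I did not measure their positions again at the end.
- The hand was clear of everything.

**Checks that disagreed:** the two fixed cameras differed by about 2–4 mm sideways, so I lined up the tip and rocker within each view. At the rocker's stop the wrist read about 6 N upward, more than a straight push would explain, but it did no visible harm. I did not find the cause.

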